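# Stow the desoldering pump in the touch-latch drawer

## Task

Put the desoldering pump away: press the handle-less birch front of the grey drawer unit so that the drawer springs ajar, pull it out, and lay the pump down in the long slot of its black inlay without dropping it. Then push the drawer in until it latches again and stays shut by itself, and slide the red lock on top of the unit across to the other end of its track, fully home. Leave everything else on the bench where it is.

Things in the scene. Friction and masses are not known exactly. Their poses are not given: they have to be found in the camera images.
- cabinet: Grey steel drawer unit, fixed, 288 wide (y), 84 high; origin under its middle; its front looks to its -x. Steel case from x -100 to +110 mm; the birch front (14 thick, z 8 to 82) stands 8 mm ahead of the case, outer face at x -122 when latched. A flux tin and a wire spool stand on the back of its top.
- drawer (a joint): Drawer of the unit, m, along the unit's -x. 0 = latched shut. Pushed in 5 mm or to its stop at -0.007 and let go, it springs out to about 0.05, loose; it pulls out to 0.13. To relatch, push it to the stop again (spring from 0.05 on) and let go: it stays at 0. Steady push 4 to 8 N, with knocks up to 20 N from the latch on the way: go by travel. While latched it cannot be pulled.
- front (a point): Middle of the outer face of the birch drawer front (288 wide, 74 high, 45 mm above the bench); moves with the drawer; x axis points into the unit, z up.
- lip (a point): Middle of the front's top edge, 82 mm above the bench; the front is 14 mm thick, 7 mm to either side of this point along x. Behind it is the tray: the inlay's top lies 32 mm below this edge. With the drawer ajar there is a gap of about 55 mm in x between the front and the case, to hook or pinch the front from above.
- slot (a point): Middle of the floor of the slot for the pump in the drawer's black inlay, 26 mm above the bench, 76 mm behind the outer face of the front. Slot: 198 long (y), 30 wide (x), 24 deep, closed at both ends, so only the pump fits in. At its middle is a finger bay, 54 long (y) and 92 wide (x), 9 mm deeper than the slot floor: only there can fingers reach beside the pump.
- lock (a joint): Slide lock on top of the unit near its front right, m, moves along the unit's -y (to its right seen from the robot): 0 = free end, 0.036 = fully home (locked). It stays where it is left (1.5 N friction). It reaches home only with the drawer shut and then blocks the front from being pushed.
- lock_grip (a point): Top of the red ribbed grip of the slide lock, 104.5 mm above the bench: 22 long (x), 10 wide (y), 14 high above a 16 wide foot; the unit's top lies 20 mm below this point (its flat track 17 mm below), 44 mm behind the outer face of the front. y axis is the unit's y; the lock goes home to -y.
- pump: White and blue desoldering pump, 184 long, square barrel 20 x 20, 65 g. Origin below its middle, y axis along it: barrel from y -57 to +73, thin nozzle (12) at -92 to -57, plunger knob (14) at +73 to +92; barrel's middle line 11 mm above the origin along z. At the start it sits nozzle down in the stand's tube.
- pump_mid (a point): Middle of the pump: on its axis, 92 mm from either end; y axis points to the plunger knob.
- stand: Fixed dark stand, foot 108 x 72 x 12; origin under its middle. A grey tube (43 across at its rim, 32 bore) rises from it towards its +x at 35 deg from level, rim middle at x +49, z 100 mm. The pump stands in it to about y +26 of its own length: only the last 66 mm to the knob stick out. Draw it out along the tube (118 deep).
- vice: Small aluminium bench vice with blue foot, fixed, 111 (x) x 78 (y) x 75 high; origin under its middle. In the way only.
- meter: Yellow and black hand multimeter lying on its back, loose, 150 (x) x 78 (y) x 43; origin under the middle. Leave.
- tape: Roll of black tape lying flat, loose, 62 across, 19 high; origin under its middle. Leave.
- flux: Green flux tin, 49 across, 20 high, on the back of the unit's top; origin under its middle. Leave.
- spool: Spool of wire, 65 across, 59 high, on the back of the unit's top; origin under its middle. Leave.
- goggles: Clear safety goggles, 92 (x) x 167 (y) x 50; origin under the middle. Leave.

How it is judged:
On the way, in this order (a step that is already met when the one before it is completed fails the run):
1. the drawer, pushed and let go, has sprung ajar (value of joint drawer above 0.035 m), for 0.2 s.
2. the pump lies released in the slot of the open drawer (x of pump_mid in the frame of slot between -0.012 and 0.012 m and y of pump_mid in the frame of slot between -0.015 and 0.015 m and z of pump_mid in the frame of slot between 0.004 and 0.0165 m and angle between the y axis of pump and the y axis of slot, either way round below 0.12 rad and contact force between the fingers and pump below 0.05 N and value of joint drawer above 0.06 m and linear speed of pump below 0.03 m/s), for 0.2 s.
3. the drawer, pushed in and let go, stays latched with the pump inside (value of joint drawer between -0.003 and 0.003 m and x of pump_mid in the frame of slot between -0.012 and 0.012 m and y of pump_mid in the frame of slot between -0.015 and 0.015 m and z of pump_mid in the frame of slot between 0.004 and 0.0165 m and angle between the y axis of pump and the y axis of slot, either way round below 0.12 rad and contact force between each of the arm, the fingers and cabinet below 0.3 N), for 0.2 s.
At the end, for the whole second after the job is handed in: The drawer is latched shut (within 3 mm of its latched position), the pump lies at rest and released in its slot (its middle within 12 mm across, 15 mm along and about 5 mm in height of its seat, within 0.12 rad of the slot's line), and the lock is home (within 4 mm of the end of its track) (value of joint drawer between -0.003 and 0.003 m and x of pump_mid in the frame of slot between -0.012 and 0.012 m and y of pump_mid in the frame of slot between -0.015 and 0.015 m and z of pump_mid in the frame of slot between 0.004 and 0.0165 m and angle between the y axis of pump and the y axis of slot, either way round below 0.12 rad and contact force between the fingers and pump below 0.05 N and value of joint lock above 0.032 m and linear speed of pump below 0.02 m/s); the robot touches nothing.
It fails at once if the pump is dropped (it falls freely by more than about 10 mm, anywhere but lying in its slot) (contact force between the fingers and pump below 0.05 N and linear speed of pump above 0.45 m/s and not (x of pump_mid in the frame of slot between -0.012 and 0.012 m and y of pump_mid in the frame of slot between -0.015 and 0.015 m and z of pump_mid in the frame of slot between 0.004 and 0.0165 m and angle between the y axis of pump and the y axis of slot, either way round below 0.12 rad)).
It fails at once if another thing on the bench or on the unit is moved by more than 30 mm (distance of any of meter, tape, flux, spool, goggles from where it was at the start of the episode above 0.03 m).
It also fails if it takes over 72 s, if anything falls off the work surface, if the arm or the gripper's body presses on something with over 40 N, if the wrist force passes 120 N, or if a joint passes its speed limit or range.

## Robot

A 6-joint arm with a two-finger parallel gripper is mounted at the origin on a cart in front of the work surface, level with it; the furniture and walls round the work are solid. World frame = base frame: x ahead of the robot, y to its left, z up, the work surface at z = 0. Lengths are in m, angles in rad, forces in N, time in s.
With the tool pointing down it reaches from about 0.325 to 0.9 m from the base axis. Payload 6.1 kg.
Tool frame: the origin (TCP) lies between the finger pads; the fingertips stand 22 mm ahead of it and the grasp point (between the pads) lies 3 mm ahead of it; z points along the fingers, y is the direction in which the jaws open and shut (so a half turn about z gives the same grasp; the last joint's range is limited). The gripper opens to 85 mm and grips with 20 to 120 N. Pads are 22 mm wide; open, the fingers measure 114 mm over their backs; the gripper's body (76 mm by 85 mm) begins 54 mm behind the grasp point. The pads swing forward as they close: fully open they stand 13 mm farther back than shut.
Start: joints at [-1.34, 0.22, 1.526, -0, 1.395, -0.126], TCP at [0.218, -0.586, 0.253] pointing down, gripper open.
Joint ranges: [-2.98, 2.98], [-0.91, 2.08], [0.09, 2.57], [-1.24, 4.39], [0.2, 2.65], [-2.68, 2.68]. Speed limits (rad/s): [2.57, 2.57, 3.01, 3.14, 3.14, 3.14].

## Interface

Orientations are given as a unit quaternion [x, y, z, w].
In Python, from bench import * gives the robot as it stands. The module is installed in compiled form; this text tells all that it offers.
- The arm moves only by the tool carry_out, never from a script. Its argument "increments" is one flat list of numbers, 7 for each row, row after row: the shift along the world's x, y, z in m, then the turn, a rotation vector about the world's x, y, z in rad, then the opening, from 0 (shut) to 1 (fully open). In form: [dx, dy, dz, ax, ay, az, fingers, dx, dy, dz, ax, ay, az, fingers, ...]. A call has exactly 10 rows; each row is the pose to reach, as a shift and turn from the pose commanded when the call began; what a row does not reach only later rows make up. A row lasts 1/10 s, in which the tool goes at most 50 mm and 8.59 degrees, less where a joint would pass 70% of its speed; a pose out of reach is approached as far as the arm can. A call with a gripper value outside its range is refused whole. The fingers move at their own pace and stop on an object; "squeeze" is the grip in N (left out, the last holds). Time passes only in rows, so rows that repeat a pose let the fingers close, or fill a call up. It gives the time, the measured TCP pose, the force and the opening at its end, in the units of the state.
- get_obs(): the state, without advancing time (a new reading comes with each control period).
- snapshot(name): name is "scene" or "top" or "wrist"; returns a dict with "image" (400x640x3 uint8, red, green, blue), "depth" (400x640 float32, m along the optical axis (not along the pixel's ray), 0 where there is no reading), "K" (3x3 intrinsics, pixels), "extrinsics" (4x4, takes a point from camera to world coordinates); the wrist camera has in their place "mount" (4x4, takes a point from camera to tool coordinates, whose origin is the TCP and whose axes are the flange's). Camera axes: x right, y down, z forward; pixel columns grow to the right and rows downward; lengths in m; the calibration is good to about 2 mm. A picture is of the moment at which its call begins: read the wrist's pose just before it.
- hand_in(): hands the job in, once; it reports no verdict.
The state is a dict: "time_s": time; "joint_positions": joint angles; "qd": joint speeds; "effort": joint torques, N m; "tool_pos": TCP position; "ee_rot": TCP orientation; "ft_force": force on the tool from outside, world axes, zero at the start; "ft_torque": the same for the moment, N m; "finger_gap": finger opening in m.
Only numpy, scipy, OpenCV 4.12 (cv2) and the standard library are available. Lean on these libraries where they do the work, as an engineer would, in place of code of your own. Each camera call takes 0.05 s, during which the arm holds its last target.

## Working session

There is one attempt and no reset: what is moved stays moved. The work goes in short steps, Python scripts to look and compute and a tool call to move; the robot and the scene stay as the last step left them, time stands still between calls to the robot, and variables do not carry over. Pictures are saved under pics/ and viewed, and the job is handed in when it is done.

Besides the shell and the picture viewer there is one more tool, called after ">>>" by a JSON object that holds its "api" and its "payload", one argument or row to a line. carry_out: Moves the arm, as the interface text tells. Its arguments: {"type":"object","properties":{"increments":{"type":"array","items":{"type":"number"}},"squeeze":{"type":"number"}},"required":["increments"]}

```bash
mkdir -p pics; cat > h.py <<'E'
from bench import *
import numpy as np, cv2
from scipy.spatial.transform import Rotation as R
def save(n,name):
    s=snapshot(n); cv2.imwrite(f'pics/{name}.png',s['image'][:,:,::-1]); np.savez(f'pics/{name}.npz',**s); return s
def pts(s,E=None):
    K=s['K'];d=s['depth'];v,u=np.mgrid[:400,:640]
    P=np.stack([(u-K[0,2])/K[0,0]*d,(v-K[1,2])/K[1,1]*d,d],-1)
    E=s['extrinsics'] if E is None else E
    return P@E[:3,:3].T+E[:3,3]
E
python3 - <<'E'
from h import *
o=get_obs(); print(o)
for n in ['scene','top','wrist']:
    s=save(n,n+'0'); print(n,s['K'].tolist(), s.get('extrinsics',s.get('mount')).round(4).tolist(), (s['depth']>0).mean())
E
```

```text
{'time_s': 0.0, 'joint_positions': array([-1.34008306e+00,  2.21246090e-01,  1.52761608e+00,  2.45331198e-05,
        1.39468065e+00, -1.26089948e-01]), 'qd': array([-6.51595955e-04,  4.74848464e-05,  4.46920342e-04, -5.07351065e-05,
       -2.95736809e-04,  1.57307948e-03]), 'effort': array([ 1.86016652e-03, -4.96899390e+01, -3.89399600e+01,  1.36790177e-04,
        1.09568588e-02, -1.77375409e-05]), 'tool_pos': array([ 0.21818103, -0.58508473,  0.2521842 ]), 'ee_rot': array([ 9.84128511e-01,  1.77454568e-01, -3.89266326e-05, -9.74378215e-04]), 'ft_force': array([-0.22746993, -0.01377588,  1.36220061]), 'ft_torque': array([-0.05227374, -0.00431584, -0.02519612]), 'finger_gap': 0.08554886050197663}
scene [[516.5625024621733, 0.0, 327.2160245831848], [0.0, 516.5625024621733, 202.41085810644992], [0.0, 0.0, 1.0]] [[0.8626, -0.302, 0.4058, -0.148], [-0.5058, -0.5268, 0.6831, -1.2103], [0.0075, -0.7946, -0.6072, 1.141], [0.0, 0.0, 0.0, 1.0]] 0.944421875
top [[379.27873242099196, 0.0, 316.76022743551584], [0.0, 379.27873242099196, 203.59945366357803], [0.0, 0.0, 1.0]] [[-0.0225, -0.9977, 0.0644, 0.4946], [-0.9997, 0.022, -0.0085, -0.0127], [0.0071, -0.0646, -0.9979, 1.1347], [0.0, 0.0, 0.0, 1.0]] 0.99612109375
wrist [[314.2003610172618, 0.0, 321.39669547937547], [0.0, 314.2003610172618, 203.12945898659214], [0.0, 0.0, 1.0]] [[0.0008, -0.9483, -0.3173, 0.0821], [1.0, 0.0012, -0.0011, -0.0007], [0.0015, -0.3173, 0.9483, -0.1203], [0.0, 0.0, 0.0, 1.0]] 0.996203125
```

View pics/scene0.png

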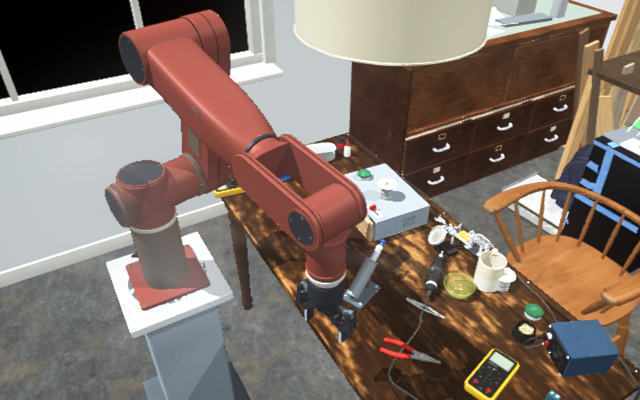

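View pics/top0.png

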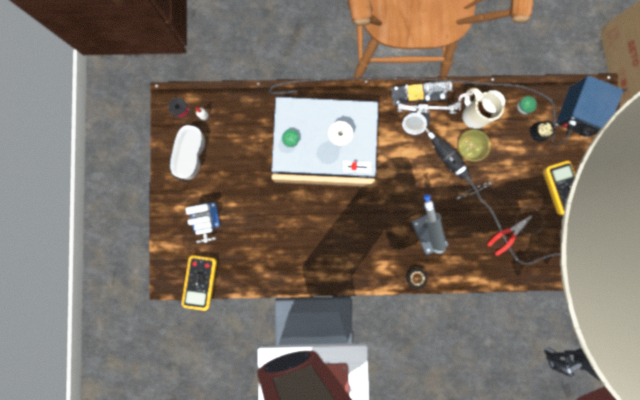

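The top view shows the cabinet at about (325,140) with the red lock at (354,166), the stand and pump at (430,225), the tape at (417,278), the meter at (199,283) and the vice at (203,221). I'll measure from the depth.

```bash
python3 - <<'E'
from h import *
s=dict(np.load('pics/top0.npz'));P=pts(s)
im=s['image']
a=cv2.resize(im[70:310,140:500],None,fx=2.2,fy=2.2,interpolation=cv2.INTER_CUBIC);cv2.imwrite('pics/topz.png',a[:,:,::-1])
t=dict(np.load('pics/scene0.npz'));im=t['image']
a=cv2.resize(im[150:330,300:460],None,fx=3.3,fy=3.3,interpolation=cv2.INTER_CUBIC);cv2.imwrite('pics/scz.png',a[:,:,::-1])
# cabinet top
z=P[:,:,2]; reg=np.zeros(z.shape,bool); reg[85:195,260:390]=1
m=reg&(abs(z-0.084)<0.006)
pp=P[m];print(m.sum(),np.median(pp[:,2]))
r=cv2.minAreaRect((pp[:,:2]*1000).astype(np.float32));print(r, cv2.boxPoints(r))
print('table z',np.median(z[200:220,240:380]))
for v in range(150,200,2): print(v,P[v,300].round(3),s['image'][v,300])
E
```

```text
7198 0.08354588071316915
((742.0699462890625, -47.115631103515625), (288.0489807128906, 233.23631286621094), 85.966796875) [[ 615.6107  -182.58116]
 [ 848.2694  -198.98573]
 [ 868.5292    88.3499 ]
 [ 635.8705   104.75447]]
table z -0.0004287125282929072
150 [0.714 0.022 0.084] [230 242 249]
152 [0.708 0.022 0.086] [228 240 248]
154 [0.702 0.022 0.088] [229 240 248]
156 [0.698 0.022 0.077] [229 241 249]
158 [0.691 0.022 0.083] [230 241 248]
160 [0.686 0.023 0.08 ] [228 241 248]
162 [0.68  0.023 0.082] [231 241 249]
164 [0.674 0.023 0.087] [230 242 249]
166 [0.669 0.023 0.084] [232 243 249]
168 [0.663 0.023 0.082] [232 242 250]
170 [0.657 0.023 0.086] [230 241 248]
172 [0.657 0.024 0.051] [153 166 179]
174 [0.651 0.024 0.05 ] [109  94  77]
176 [0.641 0.023 0.081] [250 229 175]
178 [0.635 0.023 0.083] [254 247 205]
180 [0.631 0.024 0.072] [234 203 152]
182 [0.631 0.026 0.026] [166 137 103]
184 [ 0.628  0.027 -0.   ] [93 69 47]
186 [ 0.622  0.027 -0.   ] [91 63 42]
188 [0.615 0.027 0.003] [103  70  46]
190 [ 0.61   0.027 -0.002] [140  98  63]
192 [ 0.604  0.027 -0.003] [165 115  71]
194 [0.598 0.027 0.   ] [153 109  68]
196 [ 0.592  0.027 -0.002] [133  95  60]
198 [0.586 0.027 0.001] [124  88  56]
```

View pics/topz.png

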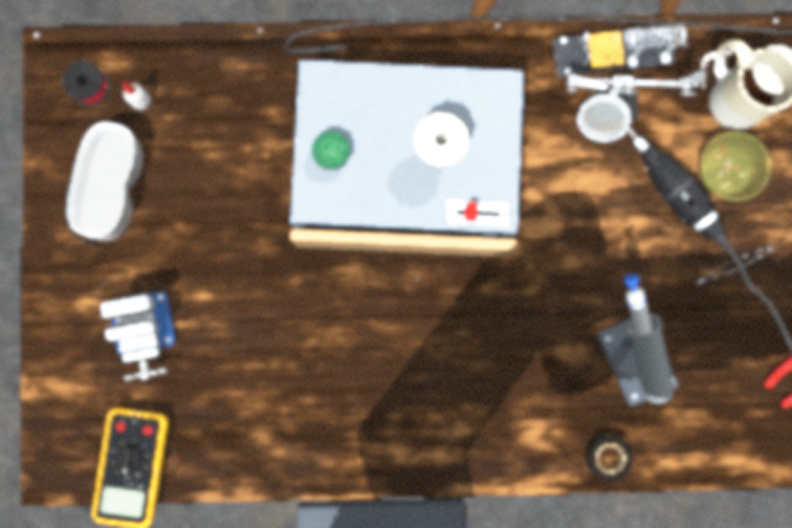

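View pics/scz.png

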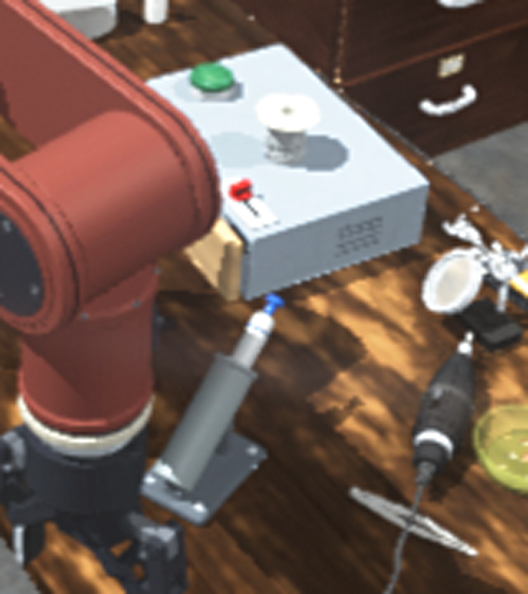

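View pics/wrist0.png

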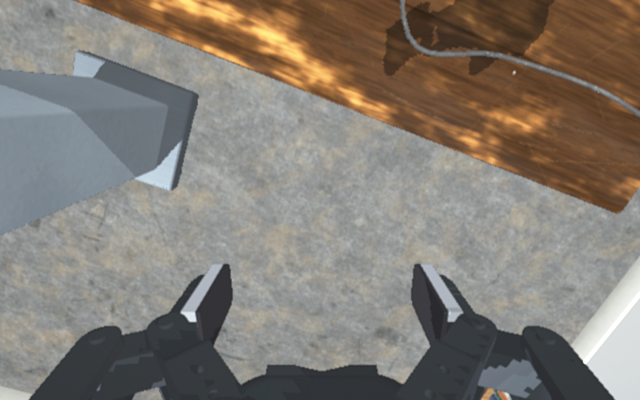

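```bash
python3 - <<'E'
from h import *
T=dict(np.load('pics/top0.npz'));S=dict(np.load('pics/scene0.npz'));PT=pts(T);PS=pts(S)
im=T['image'];print('lamp top',PT[200,600],PT[300,600],PT[200,570],'scene lamp',PS[30,400],PS[50,310],PS[40,480])
print('table edge', PT[285:303:2,250].round(3).tolist())
print('tape',PT[278,417],'meter',PT[283,199])
# blue knob / red lock by colour in both views
def cen(s,P,lo,hi,box,name):
    h=cv2.cvtColor(s['image'],cv2.COLOR_RGB2HSV);m=cv2.inRange(h,lo,hi)>0
    b=np.zeros(m.shape,bool);b[box[0]:box[1],box[2]:box[3]]=1;m&=b
    v,u=np.nonzero(m);print(name,m.sum(),u.mean().round(1),v.mean().round(1),np.median(P[m],0).round(4)); return u.mean(),v.mean()
cen(T,PT,(0,120,80),(8,255,255),(150,180,335,375),'lockT');cen(S,PS,(0,150,100),(8,255,255),(195,220,360,385),'lockS')
cen(T,PT,(105,120,80),(130,255,255),(190,215,420,440),'knobT');cen(S,PS,(105,120,80),(130,255,255),(230,255,370,395),'knobS')
# stand: points in region above the table
for nm,P in (('T',PT),('S',PS)):
    m=(P[:,:,0]>.35)&(P[:,:,0]<.62)&(P[:,:,1]>-.40)&(P[:,:,1]<-.2)
    f=m&(abs(P[:,:,2]-.012)<.004);t=m&(P[:,:,2]>.03)
    q=P[f];r=cv2.minAreaRect((q[:,:2]*1000).astype(np.float32));print(nm,f.sum(),t.sum(),r)
    q=P[t];c=q.mean(0);u,sv,vt=np.linalg.svd(q-c,full_matrices=False);print(c,vt[0],sv)
E
```

```text
lamp top [ 0.51131987 -0.23466434  0.84318828] [ 0.43505476 -0.2292132   0.84322984] [ 0.51396913 -0.23586439  0.80715561] scene lamp [ 0.36546868 -0.56642468  0.86238112] [1.13460138 1.1432473  0.1148672 ] [ 0.5349056  -0.57865566  0.82021655]
table edge [[0.331, 0.181, -0.003], [0.325, 0.18, -0.001], [0.32, 0.18, 0.002], [0.314, 0.18, -0.0], [0.308, 0.181, -0.001], [0.302, 0.18, 0.002], [0.296, 0.18, 0.001], [0.155, 0.309, -0.755], [0.146, 0.309, -0.753]]
tape [ 0.34007098 -0.31479808 -0.00057342] meter [0.3451037  0.32048051 0.03281351]
lockT 30 353.7 165.7 [ 0.6635 -0.126   0.1022]
lockS 23 372.3 207.6 [ 0.6625 -0.1353  0.1   ]
knobT 34 426.6 197.5 [ 0.57   -0.3135  0.1341]
knobS 21 382.6 241.2 [ 0.5707 -0.3201  0.1326]
T 385 18750 ((444.5440368652344, -319.26214599609375), (179.54806518554688, 151.14649963378906), 26.853363037109375)
[ 0.47282006 -0.24173244  0.81335841] [-0.02831069  0.14148639  0.9895353 ] [19.76522077  7.9520225   1.49363806]
S 319 700 ((514.7261352539062, -334.83868408203125), (206.6614532470703, 86.52400207519531), 35.35285568237305)
[ 0.48571324 -0.35937189  0.08313966] [-0.78761165 -0.35106903 -0.50637775] [1.2621791  0.28775399 0.21770709]
```

```bash
python3 - <<'E'
from h import *
T=dict(np.load('pics/top0.npz'));S=dict(np.load('pics/scene0.npz'));PT=pts(T);PS=pts(S)
m=(S['depth']>0)&(S['depth']<.9);m[80:]=0;m[:,:290]=0;q=PS[m];print('lamp',q.min(0),q.max(0))
m=(T['depth']>0)&(T['depth']<.5);m[:,:540]=0;q=PT[m];print('lampT',q.min(0),q.max(0))
allq=[]
for nm,P in (('T',PT),('S',PS)):
    m=(P[:,:,0]>.38)&(P[:,:,0]<.62)&(P[:,:,1]>-.40)&(P[:,:,1]<-.28)
    h=cv2.cvtColor((T if nm=='T' else S)['image'],cv2.COLOR_RGB2HSV)
    if nm=='S': m[:,:345]=0
    t=m&(P[:,:,2]>.03)&(P[:,:,2]<.2)
    q=P[t]
    b=np.round((q[:,0])/.02)
    print(nm,t.sum())
    for k in np.unique(b): 
        g=q[b==k]; print(round(k*.02,3),len(g),g[:,1].min().round(3),np.median(g[:,1]).round(3),g[:,1].max().round(3),'ztop',np.percentile(g[:,2],[10,50,90]).round(3))
E
```

```text
lamp [ 0.27858608 -0.59837591  0.8020772 ] [ 0.56771255 -0.38755664  0.90934961]
lampT [ 0.34532672 -0.30465317  0.80311387] [ 0.60944589 -0.2244036   0.88395211]
T 686
0.42 44 -0.387 -0.365 -0.352 ztop [0.041 0.049 0.054]
0.44 97 -0.388 -0.361 -0.345 ztop [0.048 0.058 0.067]
0.46 99 -0.381 -0.352 -0.336 ztop [0.064 0.074 0.083]
0.48 102 -0.371 -0.344 -0.329 ztop [0.077 0.09  0.097]
0.5 123 -0.363 -0.335 -0.316 ztop [0.086 0.102 0.112]
0.52 102 -0.356 -0.333 -0.316 ztop [0.086 0.101 0.111]
0.54 61 -0.337 -0.323 -0.312 ztop [0.112 0.119 0.126]
0.56 45 -0.328 -0.316 -0.308 ztop [0.121 0.128 0.138]
0.58 13 -0.32 -0.313 -0.305 ztop [0.129 0.133 0.138]
S 700
0.42 31 -0.391 -0.374 -0.36 ztop [0.043 0.049 0.053]
0.44 117 -0.396 -0.379 -0.351 ztop [0.043 0.056 0.066]
0.46 127 -0.39 -0.372 -0.344 ztop [0.053 0.069 0.08 ]
0.48 121 -0.381 -0.365 -0.338 ztop [0.065 0.085 0.095]
0.5 133 -0.373 -0.357 -0.325 ztop [0.071 0.099 0.112]
0.52 60 -0.363 -0.356 -0.33 ztop [0.09  0.103 0.112]
0.54 61 -0.345 -0.335 -0.317 ztop [0.106 0.114 0.123]
0.56 38 -0.336 -0.329 -0.314 ztop [0.116 0.124 0.131]
0.58 12 -0.325 -0.321 -0.312 ztop [0.13  0.135 0.14 ]
```

>>> {"api": "carry_out", "payload": {
  "increments": [0.035, 0.03, 0.005, 0, 0, 0, 1, 0.07, 0.06, 0.01, 0, 0, 0, 1, 0.105, 0.09, 0.015, 0, 0, 0, 1, 0.14, 0.12, 0.02, 0, 0, 0, 1, 0.175, 0.15, 0.025, 0, 0, 0, 1, 0.21, 0.18, 0.03, 0, 0, 0, 1, 0.24, 0.21, 0.03, 0, 0, 0, 1, 0.27, 0.235, 0.03, 0, 0, 0, 1, 0.28, 0.25, 0.03, 0, 0, 0, 1, 0.28, 0.25, 0.03, 0, 0, 0, 1]
}}

```text
time_s: 1.15
tool_pos: [0.4993, -0.3335, 0.2828]
ee_rot: [0.984, 0.179, -0.0, -0.001]
ft_force: [0.4, -0.1, -0.5]
finger_gap: 0.0853
```

```bash
python3 - <<'E'
from h import *
o=get_obs();print(o['time_s'],o['tool_pos'],o['ee_rot'],o['ft_force'],o['joint_positions'])
np.savez('pics/w1_pose.npz',p=o['tool_pos'],q=o['ee_rot'])
save('wrist','w1')
E
```

```text
1.15 [ 0.49930849 -0.3335338   0.28284182] [ 9.83819438e-01  1.79161964e-01 -2.19387849e-04 -5.06098764e-04] [ 0.3603511  -0.05659538 -0.4693513 ] [-7.20344596e-01  1.45031295e-01  1.55703073e+00  2.87409194e-04
  1.44059640e+00  4.90145076e-01]
```

View pics/w1.png

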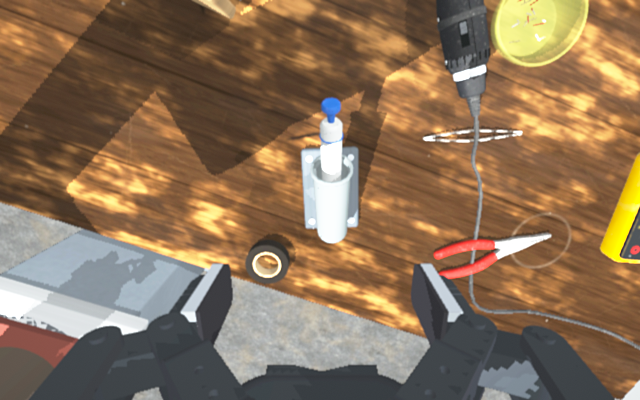

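The wrist view shows the pump sticking out of the tube: blue knob at (331,105), barrel down to the rim at about (333,170). It's nearly in line with the tool's x.

```bash
python3 - <<'E'
from h import *
s=dict(np.load('pics/w1.npz'));p=np.load('pics/w1_pose.npz')
E=np.eye(4);E[:3,:3]=R.from_quat(p['q']).as_matrix();E[:3,3]=p['p'];E=E@s['mount']
P=pts(s,E);np.save('pics/w1P.npy',P)
im=s['image'];h=cv2.cvtColor(im,cv2.COLOR_RGB2HSV)
a=cv2.resize(im[85:260,270:400],None,fx=3.4,fy=3.4,interpolation=cv2.INTER_CUBIC);cv2.imwrite('pics/w1z.png',a[:,:,::-1])
for v in range(96,250,6):
    row=P[v,300:365];m=row[:,2]>.04
    if m.sum()>2:
        us=np.nonzero(m)[0]+300; g=row[m]; c=g[(len(g)-1)//2]
        print(v,us.min(),us.max(),'mid',g.mean(0).round(4),'ztop',g[:,2].max().round(4),'w',np.linalg.norm(g[0,:2]-g[-1,:2]).round(4), np.round(g[::3,2],3))
E
```

```text
102 322 339 mid [ 0.5754 -0.3115  0.1326] ztop 0.1338 w 0.014 [0.13  0.132 0.133 0.133 0.134 0.133]
108 321 340 mid [ 0.5711 -0.313   0.1377] ztop 0.1405 w 0.0156 [0.131 0.137 0.138 0.139 0.138 0.138 0.136]
114 301 334 mid [ 0.5677 -0.3136  0.1661] ztop 0.4032 w 0.0161 [0.403 0.138 0.138]
120 323 339 mid [ 0.5617 -0.3175  0.1237] ztop 0.1294 w 0.014 [0.121 0.121 0.128 0.128 0.122 0.121]
126 320 341 mid [ 0.5571 -0.3187  0.1271] ztop 0.1295 w 0.0182 [0.124 0.127 0.128 0.128 0.127 0.129 0.128 0.125]
132 320 341 mid [ 0.5524 -0.3205  0.1271] ztop 0.1305 w 0.0184 [0.119 0.126 0.128 0.129 0.13  0.13  0.127 0.123]
138 320 342 mid [ 0.5475 -0.323   0.1234] ztop 0.127 w 0.0195 [0.119 0.121 0.125 0.126 0.126 0.125 0.122 0.12 ]
144 321 341 mid [ 0.5422 -0.3252  0.1197] ztop 0.1231 w 0.0182 [0.113 0.119 0.121 0.122 0.123 0.122 0.118]
150 321 341 mid [ 0.5366 -0.3275  0.1157] ztop 0.119 w 0.0187 [0.111 0.115 0.115 0.118 0.117 0.116 0.113]
156 319 345 mid [ 0.5303 -0.3313  0.1059] ztop 0.1153 w 0.0264 [0.086 0.107 0.112 0.115 0.115 0.114 0.112 0.109 0.086]
162 312 351 mid [ 0.5235 -0.3335  0.0987
[... 1150 characters left out ...]
0832] ztop 0.089 w 0.0349 [0.067 0.078 0.082 0.087 0.087 0.088 0.088 0.087 0.084 0.081 0.075]
216 316 347 mid [ 0.4629 -0.3578  0.0757] ztop 0.0826 w 0.0363 [0.053 0.07  0.077 0.078 0.08  0.083 0.082 0.08  0.078 0.075 0.067]
222 317 347 mid [ 0.4578 -0.3597  0.08  ] ztop 0.4032 w 0.0365 [0.053 0.065 0.07  0.074 0.075 0.076 0.074 0.073 0.07  0.064 0.048]
228 318 346 mid [ 0.4444 -0.3661  0.0623] ztop 0.0679 w 0.0341 [0.05  0.059 0.064 0.067 0.067 0.068 0.067 0.064 0.06  0.053]
234 319 345 mid [ 0.4344 -0.3702  0.0552] ztop 0.0618 w 0.0324 [0.044 0.053 0.057 0.059 0.059 0.06  0.058 0.056 0.051]
240 323 340 mid [ 0.4243 -0.3736  0.0496] ztop 0.0525 w 0.0212 [0.044 0.048 0.051 0.052 0.051 0.049]
```

View pics/w1z.png

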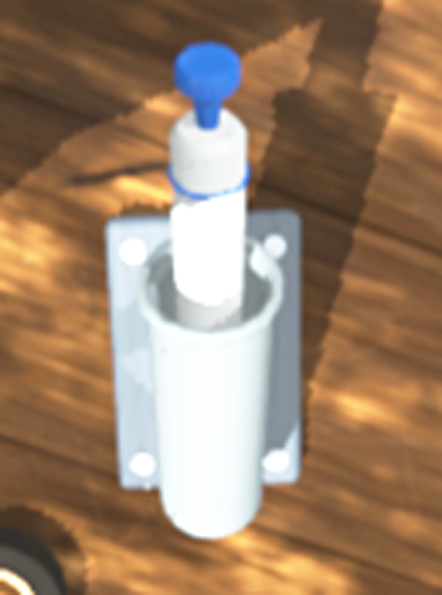

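```bash
python3 - <<'E'
from h import *
o=get_obs();R0=R.from_quat(o['ee_rot']).as_matrix()
psi=np.radians(23.2);t=np.radians(35)
x=np.array([np.cos(t)*np.cos(psi),np.cos(t)*np.sin(psi),np.sin(t)]);z=np.array([np.sin(t)*np.cos(psi),np.sin(t)*np.sin(psi),-np.cos(t)])
G=np.stack([x,np.cross(z,x),z],1)
print(R.from_matrix(G@R0.T).as_rotvec(),x,z,o['tool_pos'])
E
```

```text
[ 0.22762275 -0.56793424  0.04447264] [0.75291159 0.32269832 0.57357644] [ 0.52719437  0.2259558  -0.81915204] [ 0.49831855 -0.33496654  0.28290362]
```

>>> {"api": "carry_out", "payload": {
  "increments": [0, 0, -0.01, 0.023, -0.057, 0.004, 1, 0.001, -0.001, -0.02, 0.046, -0.114, 0.009, 1, 0.001, -0.002, -0.035, 0.068, -0.17, 0.013, 0.8, 0.002, -0.003, -0.05, 0.091, -0.227, 0.018, 0.8, 0.002, -0.004, -0.065, 0.114, -0.284, 0.022, 0.7, 0.003, -0.005, -0.08, 0.137, -0.341, 0.027, 0.7, 0.003, -0.006, -0.09, 0.16, -0.398, 0.031, 0.6, 0.004, -0.007, -0.1, 0.182, -0.454, 0.036, 0.6, 0.005, -0.007, -0.105, 0.205, -0.511, 0.04, 0.6, 0.005, -0.007, -0.113, 0.228, -0.568, 0.044, 0.6]
}}

```text
time_s: 2.2
tool_pos: [0.5019, -0.3446, 0.1703]
ee_rot: [0.934, 0.19, 0.296, -0.06]
ft_force: [-0.1, -0.0, -0.5]
finger_gap: 0.0512
```

```bash
cat > look.py <<'E'
import sys
from h import *
n=sys.argv[1];o=get_obs()
print(o['time_s'],'tcp',o['tool_pos'].round(4),'j',o['joint_positions'].round(3),'f',o['ft_force'].round(1),'gap',round(o['finger_gap'],4))
Rm=R.from_quat(o['ee_rot']).as_matrix();print('toolx',Rm[:,0].round(3),'toolz',Rm[:,2].round(3))
s=save('wrist',n)
E=np.eye(4);E[:3,:3]=Rm;E[:3,3]=o['tool_pos'];E=E@s['mount'];np.savez(f'pics/{n}_E.npz',E=E);np.save(f'pics/{n}P.npy',pts(s,E))
E
python3 look.py w2
```

```text
2.2 tcp [ 0.5019 -0.3446  0.1703] j [-1.037  0.151  1.885  0.687  1.12  -0.18 ] f [-0.1 -0.  -0.5] gap 0.0512
toolx [0.753 0.319 0.576] toolz [ 0.531  0.224 -0.817]
```

View pics/w2.png

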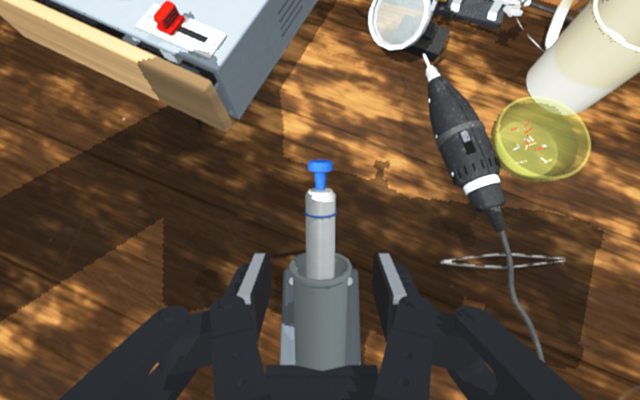

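The pump is centred between the jaws: knob at (320,167), barrel from (320,195) to the rim at (320,258). I'll measure it in the tool frame.

```bash
python3 - <<'E'
from h import *
s=dict(np.load('pics/w2.npz'));P=pts(s,s['mount'])
for v in range(158,275,6):
    r=P[v,295:346];ok=r[:,2]<.10;ok&=(r[:,2]>0.02)
    if ok.sum()<3: continue
    g=r[ok];us=np.nonzero(ok)[0]+295;print(v,us.min(),us.max(),'x',g[:,0].mean().round(4),'y',g[:,1].min().round(4),g[:,1].max().round(4),'ztop',np.percentile(g[:,2],10).round(4))
E
```

```text
164 308 332 x 0.0436 y -0.0094 0.0055 ztop 0.0679
170 308 332 x 0.0399 y -0.0095 0.0056 ztop 0.068
176 315 326 x 0.0353 y -0.0051 0.0019 ztop 0.0718
182 315 325 x 0.0315 y -0.0051 0.0012 ztop 0.0713
188 313 327 x 0.0265 y -0.0067 0.0027 ztop 0.0727
194 306 334 x 0.0245 y -0.011 0.0071 ztop 0.0675
200 306 335 x 0.0212 y -0.011 0.0078 ztop 0.0655
206 306 335 x 0.0172 y -0.011 0.0079 ztop 0.0649
212 304 336 x 0.013 y -0.0125 0.0085 ztop 0.0658
218 306 334 x 0.0094 y -0.0111 0.0072 ztop 0.0643
224 306 334 x 0.0052 y -0.0112 0.0073 ztop 0.0649
230 306 334 x 0.001 y -0.0113 0.0073 ztop 0.0651
236 306 334 x -0.0031 y -0.0113 0.0074 ztop 0.0648
242 306 334 x -0.0073 y -0.0113 0.0074 ztop 0.0644
248 306 334 x -0.0118 y -0.0115 0.0075 ztop 0.0649
254 301 339 x -0.0185 y -0.0159 0.0117 ztop 0.0647
260 295 345 x -0.0237 y -0.0194 0.0155 ztop 0.0647
266 295 345 x -0.0275 y -0.0194 0.0154 ztop 0.0646
272 295 345 x -0.0315 y -0.0184 0.0144 ztop 0.0639
```

>>> {"api": "carry_out", "payload": {
  "increments": [0.006, 0.003, -0.01, 0, 0, 0, 0.6, 0.013, 0.006, -0.02, 0, 0, 0, 0.6, 0.02, 0.009, -0.031, 0, 0, 0, 0.6, 0.027, 0.012, -0.042, 0, 0, 0, 0.6, 0.032, 0.015, -0.051, 0, 0, 0, 0.6, 0.032, 0.015, -0.051, 0, 0, 0, 0.5, 0.032, 0.015, -0.051, 0, 0, 0, 0.15, 0.032, 0.015, -0.051, 0, 0, 0, 0.1, 0.032, 0.015, -0.051, 0, 0, 0, 0.1, 0.032, 0.015, -0.051, 0, 0, 0, 0.1],
  "squeeze": 40
}}

```text
time_s: 3.25
tool_pos: [0.5355, -0.3283, 0.1201]
ee_rot: [0.934, 0.19, 0.295, -0.06]
ft_force: [1.9, -0.7, 0.4]
finger_gap: 0.0186
```

```bash
python3 look.py w3
```

```text
3.25 tcp [ 0.5355 -0.3283  0.1201] j [-0.967  0.25   1.88   0.727  1.01  -0.197] f [ 1.9 -0.7  0.4] gap 0.0186
toolx [0.753 0.32  0.575] toolz [ 0.529  0.225 -0.818]
```

View pics/w3.png

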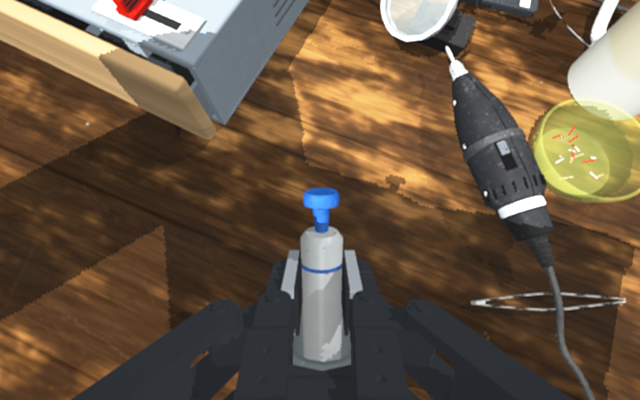

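>>> {"api": "carry_out", "payload": {
  "increments": [0.009, 0.0038, 0.0069, 0, 0, 0, 0.1, 0.0196, 0.0083, 0.015, 0, 0, 0, 0.1, 0.0316, 0.0134, 0.0241, 0, 0, 0, 0.1, 0.0437, 0.0186, 0.0333, 0, 0, 0, 0.1, 0.0557, 0.0237, 0.0426, 0, 0, 0, 0.1, 0.0678, 0.0288, 0.0518, 0, 0, 0, 0.1, 0.0798, 0.0339, 0.061, 0, 0, 0, 0.1, 0.0919, 0.039, 0.0702, 0, 0, 0, 0.1, 0.0979, 0.0416, 0.0748, 0, 0, 0, 0.1, 0.0979, 0.0416, 0.0848, 0, 0, 0, 0.1]
}}

```text
time_s: 4.3
tool_pos: [0.6336, -0.2844, 0.2038]
ee_rot: [0.934, 0.191, 0.295, -0.062]
ft_force: [0.1, -0.1, -0.3]
finger_gap: 0.0186
```

```bash
python3 look.py w4; python3 -c "
from h import *
s=save('scene','s4')"
```

```text
4.3 tcp [ 0.6336 -0.2844  0.2038] j [-0.782  0.232  1.72   0.664  1.045  0.084] f [ 0.1 -0.1 -0.3] gap 0.0186
toolx [0.753 0.321 0.574] toolz [ 0.527  0.228 -0.819]
```

View pics/w4.png

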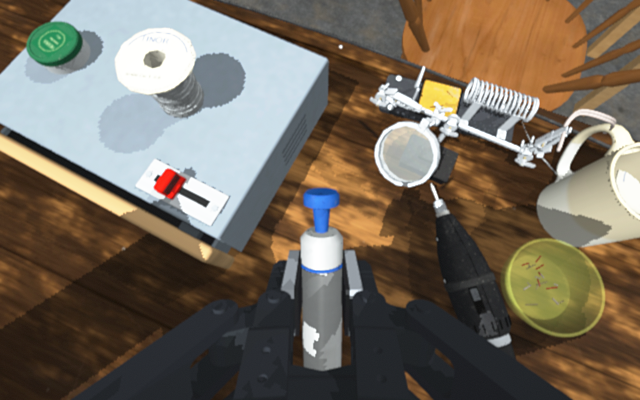

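View pics/s4.png

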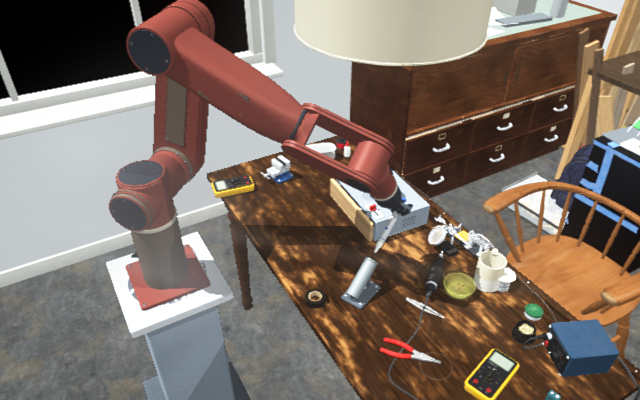

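```bash
python3 - <<'E'
from h import *
# precise cabinet yaw from birch front's edge in w4 & scene cloud
P=np.load('pics/w4P.npy');im=np.load('pics/w4.npz')['image']
z=P[:,:,2];m=(abs(z-.084)<.004);m[:,340:]=0
q=(P[m][:,:2]*1000).astype(np.float32);r=cv2.minAreaRect(q);print(m.sum(),r,cv2.boxPoints(r))
T=dict(np.load('pics/top0.npz'))
# front top-edge: per-column last row of z~.082
PT=pts(T);L=[]
for u in range(278,374,3):
    c=PT[160:190,u];k=np.nonzero((abs(c[:,2]-.08)<.012)&(T['image'][160:190,u,2]<215))[0]
    if len(k): L.append(c[k[-1],:2])
L=np.array(L);vx,vy,x0,y0=cv2.fitLine(L.astype(np.float32),cv2.DIST_HUBER,0,.01,.01).ravel();print('front line dir',vx,vy,x0,y0,np.degrees(np.arctan2(vx,vy)))
h=cv2.cvtColor(im,cv2.COLOR_RGB2HSV);m=(cv2.inRange(h,(0,150,80),(8,255,255))>0)|(cv2.inRange(h,(172,150,80),(180,255,255))>0)
m&=(z>.08);v,u=np.nonzero(m);print('lock',u.mean(),v.mean(),P[m].mean(0),np.percentile(P[m],[3,97],axis=0))
for name,lo,hi in (('track',0.084,0.092),):pass
o=get_obs();R0=R.from_quat(o['ee_rot']).as_matrix()
psi=np.radians(86);x=np.array([np.cos(psi),np.sin(psi),0]);zz=np.array([0,0,-1.]);G=np.stack([x,np.cross(zz,x),zz],1)
w=R.from_matrix(G@R0.T).as_rotvec();print(w,np.degrees(np.linalg.norm(w)),o['tool_pos'])
E
```

```text
44543 ((743.10888671875, -47.043792724609375), (288.9376525878906, 232.66766357421875), 86.04824829101562) [[ 617.09534 -183.15182]
 [ 849.20984 -199.18643]
 [ 869.12244   89.06424]
 [ 637.00793  105.09885]]
front line dir 0.068403505 0.9976577 0.62698716 -0.029774647 3.9222949
lock 168.53191489361703 183.23191489361702 [ 0.66463426 -0.12911752  0.09995084] [[ 0.65525096 -0.13390462  0.08986908]
 [ 0.67460518 -0.12199114  0.10514765]]
[-0.52428432  0.37399085  1.06159769] 71.14218471273931 [ 0.63380227 -0.28613794  0.2058732 ]
```

>>> {"api": "carry_out", "payload": {
  "increments": [-0.005, 0.01, 0.01, -0.052, 0.037, 0.106, 0.1, -0.025, 0.035, 0.02, -0.105, 0.075, 0.212, 0.1, -0.05, 0.065, 0.03, -0.157, 0.112, 0.318, 0.1, -0.075, 0.1, 0.035, -0.21, 0.15, 0.425, 0.1, -0.1, 0.135, 0.035, -0.262, 0.187, 0.531, 0.1, -0.125, 0.17, 0.03, -0.315, 0.224, 0.637, 0.1, -0.15, 0.2, 0.02, -0.367, 0.262, 0.743, 0.1, -0.175, 0.235, 0.01, -0.419, 0.299, 0.849, 0.1, -0.2, 0.265, 0, -0.472, 0.337, 0.955, 0.1, -0.221, 0.293, 0, -0.524, 0.374, 1.062, 0.1]
}}

```text
time_s: 5.4
tool_pos: [0.4096, 0.0078, 0.2025]
ee_rot: [0.731, 0.683, -0.003, -0.001]
ft_force: [0.7, 0.6, -0.8]
finger_gap: 0.0189
```

```bash
python3 look.py w5; python3 -c "
from h import *
s=save('scene','s5')"
```

```text
5.4 tcp [0.4096 0.0078 0.2025] j [-0.172 -0.274  2.108 -0.003  1.313 -0.103] f [ 0.7  0.6 -0.8] gap 0.0189
toolx [ 0.068  0.998 -0.002] toolz [-0.005 -0.002 -1.   ]
```

View pics/w5.png

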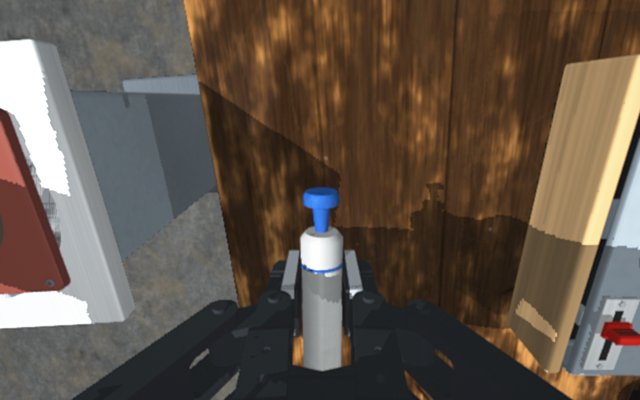

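View pics/s5.png

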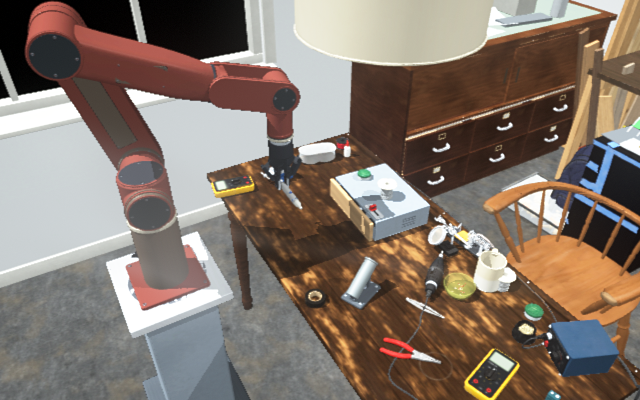

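```bash
python3 - <<'E'
from h import *
s=dict(np.load('pics/w5.npz'));P=pts(s,s['mount'])
for v in range(192,372,12):
    g=P[v,312:330];print(v,g[:,0].mean().round(4),np.median(g[:,2]).round(4),P[v,295:348,1].min().round(3))
E
```

```text
192 0.0437 0.0116 -0.028
204 0.0404 0.0052 -0.029
216 0.0251 0.0096 -0.029
228 0.0266 0.01 -0.029
240 0.024 0.0043 -0.03
252 0.019 0.0029 -0.013
264 0.0132 0.0026 -0.012
276 0.0074 0.0023 -0.011
288 0.0012 0.0023 -0.01
300 -0.005 0.0019 -0.01
312 -0.0115 0.002 -0.01
324 -0.0179 0.0016 -0.027
336 -0.0189 0.0017 -0.033
348 -0.0315 0.0012 -0.034
360 -0.0322 0.0012 -0.034
```

>>> {"api": "carry_out", "payload": {
  "increments": [0, 0, -0.02, 0.01, 0, 0, 0.1, 0, 0, -0.045, 0.02, 0, 0, 0.1, 0, 0, -0.07, 0.03, 0, 0, 0.1, 0, 0, -0.095, 0.03, 0, 0, 0.1, 0, 0, -0.12, 0.03, 0, 0, 0.1, 0, 0, -0.14, 0.03, 0, 0, 0.1, 0, 0, -0.155, 0.03, 0, 0, 0.1, 0, 0, -0.165, 0.03, 0, 0, 0.1, 0, 0, -0.172, 0.03, 0, 0, 0.1, 0, 0, -0.176, 0.03, 0, 0, 0.1]
}}

```text
time_s: 6.5
tool_pos: [0.4123, 0.0066, 0.0278]
ee_rot: [0.732, 0.681, 0.01, -0.011]
ft_force: [0.7, 0.7, -0.9]
finger_gap: 0.0186
```

```bash
python3 look.py w6
```

```text
6.5 tcp [0.4123 0.0066 0.0278] j [-0.198  0.025  2.221  0.036  0.904 -0.149] f [ 0.7  0.7 -0.9] gap 0.0186
toolx [0.072 0.997 0.029] toolz [-0.001  0.03  -1.   ]
```

View pics/w6.png

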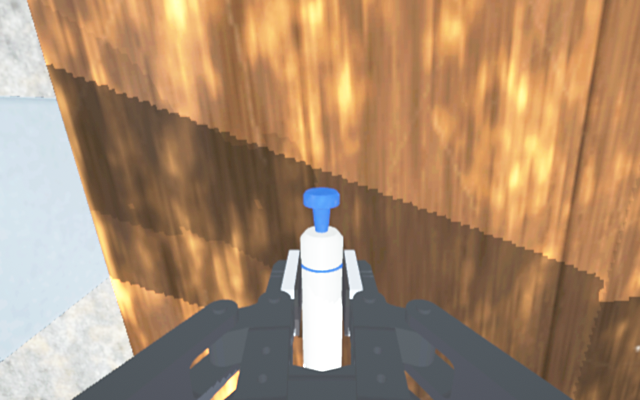

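>>> {"api": "carry_out", "payload": {
  "increments": [0, 0, -0.001, 0, 0, 0, 0.1, 0, 0, -0.0015, 0, 0, 0, 0.1, 0, 0, -0.002, 0, 0, 0, 0.1, 0, 0, -0.0025, 0, 0, 0, 0.1, 0, 0, -0.0025, 0, 0, 0, 0.1, 0, 0, -0.0025, 0, 0, 0, 0.1, 0, 0, -0.0025, 0, 0, 0, 0.1, 0, 0, -0.0025, 0, 0, 0, 0.1, 0, 0, -0.0025, 0, 0, 0, 0.1, 0, 0, -0.0025, 0, 0, 0, 0.1]
}}

```text
time_s: 7.55
tool_pos: [0.4122, 0.007, 0.0256]
ee_rot: [0.732, 0.681, 0.009, -0.011]
ft_force: [0.0, -0.3, -1.3]
finger_gap: 0.0187
```

>>> {"api": "carry_out", "payload": {
  "increments": [0, 0, -0.0005, 0, 0, 0, 0.1, 0, 0, -0.001, 0, 0, 0, 0.1, 0, 0, -0.0015, 0, 0, 0, 0.1, 0, 0, -0.002, 0, 0, 0, 0.1, 0, 0, -0.0025, 0, 0, 0, 0.1, 0, 0, -0.0025, 0, 0, 0, 0.1, 0, 0, -0.0025, 0, 0, 0, 0.1, 0, 0, -0.0025, 0, 0, 0, 0.1, 0, 0, -0.0025, 0, 0, 0, 0.1, 0, 0, -0.0025, 0, 0, 0, 0.1]
}}

```text
time_s: 8.55
tool_pos: [0.4122, 0.007, 0.0231]
ee_rot: [0.732, 0.681, 0.009, -0.011]
ft_force: [-0.9, -0.2, -1.0]
finger_gap: 0.0187
```

>>> {"api": "carry_out", "payload": {
  "increments": [0, 0, 0, 0, 0, 0, 0.24, 0, 0, 0, 0, 0, 0, 0.28, 0, 0, 0, 0, 0, 0, 0.35, 0, 0, 0.001, 0, 0, 0, 0.45, 0, -0.001, 0.003, -0.01, 0, 0, 0.5, -0.001, -0.01, 0.006, -0.02, 0, 0, 0.5, -0.002, -0.02, 0.008, -0.03, 0, 0, 0.5, -0.003, -0.03, 0.008, -0.03, 0, 0, 0.5, -0.003, -0.04, 0.008, -0.03, 0, 0, 0.5, -0.003, -0.047, 0.008, -0.03, 0, 0, 0.5]
}}

```text
time_s: 9.55
tool_pos: [0.4092, -0.0412, 0.0312]
ee_rot: [0.732, 0.681, -0.001, -0.0]
ft_force: [0.1, -0.5, 0.2]
finger_gap: 0.0428
```

```bash
python3 look.py w7; python3 - <<'E'
from h import *
s=dict(np.load('pics/w7.npz'));P=pts(s,s['mount'])
for v in range(100,372,12):
    r=P[v,270:372];k=(r[:,2]<.035)&(r[:,2]>0)&(abs(r[:,1])<.018)
    g=r[k]
    if len(g)>3: print(v,g[:,0].mean().round(4),g[:,1].min().round(4),g[:,1].max().round(4),np.median(g[:,2]).round(4))
E
```

```text
9.55 tcp [ 0.4092 -0.0412  0.0312] j [-2.920e-01  1.400e-02  2.223e+00 -1.000e-03  9.060e-01 -2.190e-01] f [ 0.1 -0.5  0.2] gap 0.0428
toolx [ 0.072  0.997 -0.001] toolz [-0.001 -0.001 -1.   ]
100 0.0818 -0.0177 0.0177 0.031
112 0.0766 -0.0177 0.018 0.0311
124 0.0718 -0.0176 0.0179 0.0189
136 0.0668 -0.0176 0.0176 0.0165
148 0.0615 -0.0176 0.0178 0.0158
160 0.0561 -0.0177 0.0179 0.0158
172 0.0505 -0.0176 0.0177 0.0154
184 0.0447 -0.018 0.018 0.0156
196 0.039 -0.0178 0.0178 0.0156
208 0.033 -0.0176 0.0178 0.0156
220 0.0269 -0.0178 0.018 0.0153
232 0.0207 -0.0173 0.0179 0.016
244 0.0141 -0.0177 0.0179 0.0161
256 0.0074 -0.0179 0.0177 0.0157
268 0.0006 -0.0176 0.0179 0.0162
280 -0.0063 -0.0178 0.0176 0.0156
292 -0.0135 -0.0175 0.0179 0.0159
304 -0.0203 -0.0178 0.0176 0.0158
316 -0.0286 -0.0174 0.0178 0.0162
328 -0.0364 -0.0177 0.0174 0.0153
340 -0.0442 -0.018 0.0179 0.0163
352 -0.0527 -0.0177 0.0174 0.0145
364 -0.0626 -0.0179 0.0178 0.0173
```

View pics/w7.png

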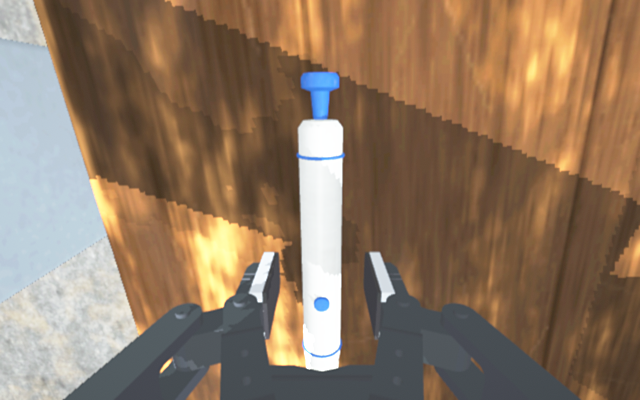

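```bash
python3 - <<'E'
from h import *
P=np.load('pics/w7P.npy');s=np.load('pics/w7.npz');Pt=pts(s,s['mount'])
for v in (80,140,200,240,330):
    print(v,[(u,*(1000*Pt[v,u,:2]).round(1),(1000*P[v,u,2]).round(1)) for u in range(294,352,4)])
E
```

```text
80 [(294, np.float64(90.4), np.float64(-12.3), np.float64(-0.6)), (298, np.float64(90.4), np.float64(-10.5), np.float64(-0.3)), (302, np.float64(89.6), np.float64(-7.9), np.float64(14.2)), (306, np.float64(89.5), np.float64(-6.1), np.float64(16.7)), (310, np.float64(89.5), np.float64(-4.5), np.float64(16.9)), (314, np.float64(89.5), np.float64(-2.9), np.float64(17.6)), (318, np.float64(89.4), np.float64(-1.3), np.float64(17.9)), (322, np.float64(89.4), np.float64(0.3), np.float64(18.9)), (326, np.float64(89.5), np.float64(1.9), np.float64(16.9)), (330, np.float64(89.5), np.float64(3.5), np.float64(17.2)), (334, np.float64(89.6), np.float64(5.1), np.float64(15.3)), (338, np.float64(89.8), np.float64(6.9), np.float64(11.1)), (342, np.float64(90.4), np.float64(9.3), np.float64(-0.2)), (346, np.float64(90.4), np.float64(11.1), np.float64(0.2)), (350, np.float64(90.4), np.float64(12.9), np.float64(0.1))]
140 [(294, np.float64(63.8), np.float64(-13.0), np.float64(0.3)), (298, np.float64(63.6), np.float64(-11.1), np.float64(-0.7)), (302, np.float64(65.7), np.float64(-8.2), np.float64(16.2))
[... 2787 characters left out ...]
.0), np.float64(15.4)), (310, np.float64(-31.1), np.float64(-5.8), np.float64(18.1)), (314, np.float64(-30.5), np.float64(-3.7), np.float64(18.8)), (318, np.float64(-29.7), np.float64(-1.6), np.float64(19.7)), (322, np.float64(-30.3), np.float64(0.4), np.float64(19.1)), (326, np.float64(-30.1), np.float64(2.5), np.float64(19.2)), (330, np.float64(-30.7), np.float64(4.6), np.float64(18.6)), (334, np.float64(-31.5), np.float64(6.7), np.float64(17.7)), (338, np.float64(-34.2), np.float64(9.0), np.float64(14.5)), (342, np.float64(-47.3), np.float64(12.3), np.float64(-0.9)), (346, np.float64(-46.8), np.float64(14.6), np.float64(-0.3)), (350, np.float64(-47.3), np.float64(17.0), np.float64(-1.0))]
```

>>> {"api": "carry_out", "payload": {
  "increments": [0, 0, 0.03, 0, 0, 0, 0.5, 0, 0, 0.065, 0, 0, 0, 0.5, 0.005, 0, 0.1, 0, 0, 0, 0.3, 0.035, 0, 0.11, 0, 0, 0, 0, 0.07, 0, 0.11, 0, 0, 0, 0, 0.105, 0, 0.11, 0, 0, 0, 0, 0.14, 0.001, 0.1, 0, 0, 0, 0, 0.165, 0.002, 0.075, 0, 0, 0, 0, 0.175, 0.002, 0.045, 0, 0, 0, 0, 0.18, 0.002, 0.029, 0, 0, 0, 0]
}}

```text
time_s: 10.6
tool_pos: [0.5887, -0.038, 0.057]
ee_rot: [0.732, 0.681, -0.002, -0.002]
ft_force: [-1.2, -0.4, 0.2]
finger_gap: -0.0
```

```bash
python3 look.py w8; python3 -c "
from h import *
s=save('scene','s8');a=cv2.resize(s['image'][140:320,230:450],None,fx=3.3,fy=3.3);cv2.imwrite('pics/s8z.png',a[:,:,::-1])"
```

```text
10.6 tcp [ 0.5887 -0.038   0.057 ] j [-1.980e-01  3.580e-01  1.756e+00 -1.000e-03  1.033e+00 -1.260e-01] f [-1.2 -0.4  0.2] gap -0.0
toolx [ 0.071  0.997 -0.   ] toolz [-0.005  0.    -1.   ]
```

View pics/w8.png

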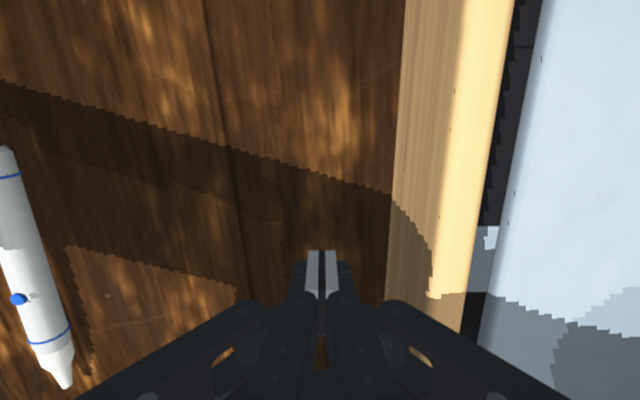

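View pics/s8z.png

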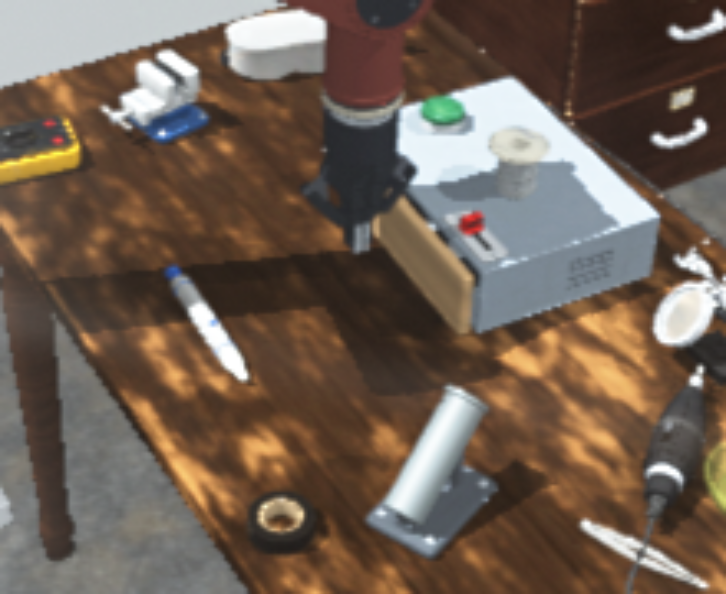

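```bash
python3 - <<'E'
from h import *
s=np.load('pics/w8.npz');P=pts(s,s['mount'])
for v in (252,265,280,295,305,315,330,345): print(v,[(u,*(1000*P[v,u]).round(0).astype(int)) for u in (325,334,340,348,352,360,375,390,405,425)])
E
```

```text
252 [(325, np.int64(12), np.int64(2), np.int64(17)), (334, np.int64(12), np.int64(6), np.int64(16)), (340, np.int64(-9), np.int64(12), np.int64(57)), (348, np.int64(-9), np.int64(17), np.int64(58)), (352, np.int64(-9), np.int64(19), np.int64(58)), (360, np.int64(-9), np.int64(24), np.int64(57)), (375, np.int64(-9), np.int64(34), np.int64(57)), (390, np.int64(0), np.int64(39), np.int64(40)), (405, np.int64(15), np.int64(39), np.int64(11)), (425, np.int64(29), np.int64(39), np.int64(-16))]
265 [(325, np.int64(12), np.int64(2), np.int64(4)), (334, np.int64(12), np.int64(6), np.int64(4)), (340, np.int64(7), np.int64(9), np.int64(12)), (348, np.int64(9), np.int64(13), np.int64(10)), (352, np.int64(-18), np.int64(20), np.int64(57)), (360, np.int64(-19), np.int64(25), np.int64(58)), (375, np.int64(-18), np.int64(34), np.int64(58)), (390, np.int64(-6), np.int64(39), np.int64(37)), (405, np.int64(9), np.int64(39), np.int64(9)), (425, np.int64(24), np.int64(39), np.int64(-17))]
280 [(325, np.int64(11), np.int64(2), np.int64(-7)), (334, np.int64(12), np.int64(5), np.int64(-8)), (340, np.int64(8
[... 2169 characters left out ...]
)), (375, np.int64(18), np.int64(16), np.int64(-45)), (390, np.int64(9), np.int64(23), np.int64(-34)), (405, np.int64(13), np.int64(26), np.int64(-39)), (425, np.int64(13), np.int64(33), np.int64(-38))]
345 [(325, np.int64(-81), np.int64(3), np.int64(57)), (334, np.int64(11), np.int64(4), np.int64(-43)), (340, np.int64(18), np.int64(5), np.int64(-50)), (348, np.int64(18), np.int64(7), np.int64(-51)), (352, np.int64(18), np.int64(9), np.int64(-51)), (360, np.int64(18), np.int64(11), np.int64(-50)), (375, np.int64(19), np.int64(15), np.int64(-51)), (390, np.int64(4), np.int64(23), np.int64(-35)), (405, np.int64(3), np.int64(29), np.int64(-34)), (425, np.int64(13), np.int64(31), np.int64(-45))]
```

>>> {"api": "carry_out", "payload": {
  "increments": [0.004, 0, 0.005, 0, 0, 0, 0, 0.01, 0, 0.01, 0, 0, 0, 0, 0.016, -0.001, 0.013, 0, 0, 0, 0, 0.02, -0.001, 0.013, 0, 0, 0, 0, 0.023, -0.0015, 0.013, 0, 0, 0, 0, 0.0245, -0.0015, 0.013, 0, 0, 0, 0, 0.026, -0.002, 0.013, 0, 0, 0, 0, 0.0275, -0.002, 0.013, 0, 0, 0, 0, 0.029, -0.002, 0.013, 0, 0, 0, 0, 0.03, -0.002, 0.013, 0, 0, 0, 0]
}}

```text
time_s: 11.7
tool_pos: [0.6183, -0.04, 0.0728]
ee_rot: [0.732, 0.682, -0.002, -0.001]
ft_force: [-5.5, 0.2, 3.6]
finger_gap: -0.0001
```

```bash
python3 look.py w9
```

```text
11.7 tcp [ 0.6183 -0.04    0.0728] j [-1.910e-01  3.960e-01  1.670e+00 -1.000e-03  1.079e+00 -1.200e-01] f [-5.5  0.2  3.6] gap -0.0001
toolx [ 0.071  0.997 -0.001] toolz [-0.004 -0.001 -1.   ]
```

View pics/w9.png

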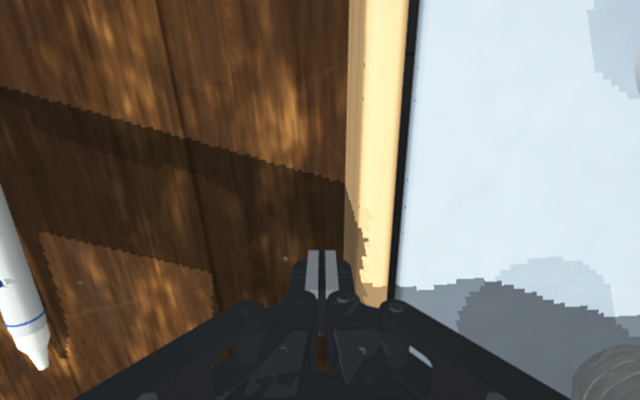

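```bash
python3 - <<'E'
from h import *
for n in ('w8','w9'):
    P=np.load(f'pics/{n}P.npy')
    for v in (20,60,100,150):
        r=P[v];top=np.abs(r[:,2]-.082)<.0045
        k=np.nonzero(top)[0]; br=np.split(k,np.nonzero(np.diff(k)>2)[0]+1)
        print(n,v,[(b[0],b[-1],*(1000*r[b[0]]).round(1),*(1000*r[b[-1]]).round(1)) for b in br if len(b)>4])
E
```

```text
w8 20 [(np.int64(459), np.int64(510), np.float64(634.4), np.float64(62.3), np.float64(77.9), np.float64(646.5), np.float64(60.6), np.float64(81.7)), (np.int64(539), np.int64(639), np.float64(656.7), np.float64(60.7), np.float64(77.7), np.float64(678.5), np.float64(57.8), np.float64(84.2))]
w8 60 [(np.int64(455), np.int64(504), np.float64(633.7), np.float64(52.1), np.float64(78.5), np.float64(646.4), np.float64(50.9), np.float64(81.0)), (np.int64(532), np.int64(639), np.float64(655.8), np.float64(50.5), np.float64(78.3), np.float64(681.0), np.float64(48.1), np.float64(84.2))]
w8 100 [(np.int64(449), np.int64(497), np.float64(632.7), np.float64(41.2), np.float64(78.4), np.float64(645.5), np.float64(40.3), np.float64(81.1)), (np.int64(525), np.int64(639), np.float64(655.0), np.float64(39.6), np.float64(78.8), np.float64(684.3), np.float64(37.6), np.float64(83.3))]
w8 150 [(np.int64(444), np.int64(489), np.float64(632.0), np.float64(26.3), np.float64(78.4), np.float64(645.2), np.float64(25.6), np.float64(79.9)), (np.int64(514), np.int64(639), np.float64(654.3), np.float64(24.6), np.float
[... 531 characters left out ...]
639), np.float64(656.1), np.float64(52.2), np.float64(78.9), np.float64(723.6), np.float64(46.7), np.float64(85.9))]
w9 100 [(np.int64(361), np.int64(401), np.float64(637.9), np.float64(40.8), np.float64(78.0), np.float64(651.4), np.float64(39.9), np.float64(79.7)), (np.int64(411), np.int64(639), np.float64(654.9), np.float64(39.6), np.float64(79.1), np.float64(728.7), np.float64(34.5), np.float64(83.6))]
w9 150 [(np.int64(359), np.int64(397), np.float64(636.6), np.float64(23.6), np.float64(78.5), np.float64(650.3), np.float64(22.7), np.float64(78.9)), (np.int64(408), np.int64(639), np.float64(654.2), np.float64(22.5), np.float64(79.1), np.float64(733.0), np.float64(17.6), np.float64(83.3))]
```

>>> {"api": "carry_out", "payload": {
  "increments": [0.001, 0, 0, 0, 0, 0, 0, 0.0015, 0, 0, 0, 0, 0, 0, -0.02, 0.001, 0, 0, 0, 0, 0, -0.05, 0.003, 0, 0, 0, 0, 0, -0.08, 0.005, 0, 0, 0, 0, 0, -0.085, 0.005, 0.01, 0, 0, 0, 0, -0.085, 0.005, 0.03, 0, 0, 0, 0, -0.085, 0.005, 0.05, 0, 0, 0, 0, -0.085, 0.005, 0.07, 0, 0, 0, 0, -0.085, 0.005, 0.08, 0, 0, 0, 0]
}}

```text
time_s: 12.75
tool_pos: [0.5365, -0.0354, 0.156]
ee_rot: [0.732, 0.682, 0.001, 0.002]
ft_force: [0.9, -0.2, 0.4]
finger_gap: 0.0003
```

```bash
python3 look.py w10
```

```text
12.75 tcp [ 0.5365 -0.0354  0.156 ] j [-2.120e-01  1.020e-01  1.851e+00 -1.000e-03  1.185e+00 -1.410e-01] f [ 0.9 -0.2  0.4] gap 0.0003
toolx [ 0.071  0.997 -0.001] toolz [ 0.004 -0.002 -1.   ]
```

View pics/w10.png

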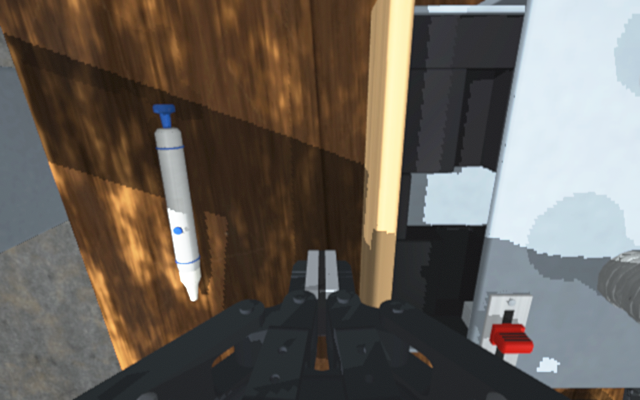

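The drawer has sprung ajar: the birch front is at column 365–410 and the case edge at about column 500. The pump still lies at (180,200).

```bash
cat > fr.py <<'E'
import sys
from h import *
n=sys.argv[1]
P=np.load(f'pics/{n}P.npy')
ux=np.array([.9976,-.0689]);F=np.array([.627,-.039])
for v in map(int,sys.argv[2:] or (20,60,100,150)):
    r=P[v];top=np.abs(r[:,2]-.082)<.0055
    k=np.nonzero(top)[0]; br=np.split(k,np.nonzero(np.diff(k)>2)[0]+1)
    print(n,v,[(b[0],b[-1],'along unit x from shut face, mm',(1000*(r[b[0],:2]-F)@ux).round(1),(1000*(r[b[-1],:2]-F)@ux).round(1)) for b in br if len(b)>4])
E
python3 fr.py w9;python3 fr.py w10 30 60 100 150 200
```

```text
w9 20 [(np.int64(364), np.int64(407), 'along unit x from shut face, mm', np.float64(5.3), np.float64(19.3)), (np.int64(418), np.int64(639), 'along unit x from shut face, mm', np.float64(22.6), np.float64(87.7))]
w9 60 [(np.int64(363), np.int64(404), 'along unit x from shut face, mm', np.float64(5.4), np.float64(19.3)), (np.int64(415), np.int64(639), 'along unit x from shut face, mm', np.float64(22.7), np.float64(90.4))]
w9 100 [(np.int64(361), np.int64(401), 'along unit x from shut face, mm', np.float64(5.4), np.float64(18.9)), (np.int64(411), np.int64(639), 'along unit x from shut face, mm', np.float64(22.5), np.float64(96.4))]
w9 150 [(np.int64(359), np.int64(397), 'along unit x from shut face, mm', np.float64(5.3), np.float64(19.0)), (np.int64(407), np.int64(639), 'along unit x from shut face, mm', np.float64(23.0), np.float64(101.8))]
w10 30 [(np.int64(387), np.int64(412), 'along unit x from shut face, mm', np.float64(-53.0), np.float64(-39.4)), (np.int64(522), np.int64(639), 'along unit x from shut face, mm', np.float64(22.8), np.float64(82.2))]
w10 60 [(np.int64(385), np.int64(409), 'along unit x from shut face, mm', np.float64(-53.1), np.float64(-40.3)), (np.int64(516), np.int64(639), 'along unit x from shut face, mm', np.float64(23.2), np.float64(90.3))]
w10 100 [(np.int64(384), np.int64(406), 'along unit x from shut face, mm', np.float64(-52.8), np.float64(-40.0)), (np.int64(509), np.int64(639), 'along unit x from shut face, mm', np.float64(23.3), np.float64(95.4))]
w10 150 [(np.int64(380), np.int64(402), 'along unit x from shut face, mm', np.float64(-53.1), np.float64(-40.2)), (np.int64(501), np.int64(639), 'along unit x from shut face, mm', np.float64(22.6), np.float64(104.1))]
w10 200 [(np.int64(377), np.int64(398), 'along unit x from shut face, mm', np.float64(-53.1), np.float64(-40.0)), (np.int64(492), np.int64(639), 'along unit x from shut face, mm', np.float64(22.2), np.float64(115.3))]
```

>>> {"api": "carry_out", "payload": {
  "increments": [0.02, 0, 0, 0, 0, 0, 0, 0.045, -0.001, -0.005, 0, 0, 0, 0, 0.07, -0.002, -0.01, 0, 0, 0, 0, 0.0825, -0.003, -0.02, 0, 0, 0, 0, 0.0825, -0.003, -0.035, 0, 0, 0, 0, 0.0825, -0.003, -0.05, 0, 0, 0, 0, 0.0825, -0.003, -0.065, 0, 0, 0, 0, 0.0825, -0.003, -0.076, 0, 0, 0, 0, 0.0825, -0.003, -0.076, 0, 0, 0, 0, 0.0745, -0.0025, -0.076, 0, 0, 0, 0]
}}

```text
time_s: 13.8
tool_pos: [0.6089, -0.0376, 0.0772]
ee_rot: [0.732, 0.682, -0.001, -0.0]
ft_force: [-0.6, -1.0, 0.2]
finger_gap: -0.0004
```

```bash
python3 look.py w11; python3 fr.py w11
```

```text
13.8 tcp [ 0.6089 -0.0376  0.0772] j [-1.900e-01  3.680e-01  1.697e+00 -1.000e-03  1.077e+00 -1.190e-01] f [-0.6 -1.   0.2] gap -0.0004
toolx [ 0.071  0.997 -0.001] toolz [-0.001 -0.001 -1.   ]
w11 20 [(np.int64(217), np.int64(259), 'along unit x from shut face, mm', np.float64(-52.1), np.float64(-39.0)), (np.int64(443), np.int64(639), 'along unit x from shut face, mm', np.float64(22.5), np.float64(82.8))]
w11 60 [(np.int64(221), np.int64(261), 'along unit x from shut face, mm', np.float64(-51.5), np.float64(-38.9)), (np.int64(439), np.int64(639), 'along unit x from shut face, mm', np.float64(22.8), np.float64(87.8))]
w11 100 [(np.int64(224), np.int64(263), 'along unit x from shut face, mm', np.float64(-53.3), np.float64(-39.1)), (np.int64(434), np.int64(639), 'along unit x from shut face, mm', np.float64(22.7), np.float64(91.4))]
w11 150 [(np.int64(229), np.int64(266), 'along unit x from shut face, mm', np.float64(-52.9), np.float64(-38.9)), (np.int64(429), np.int64(639), 'along unit x from shut face, mm', np.float64(22.8), np.float64(97.4))]
```

View pics/w11.png

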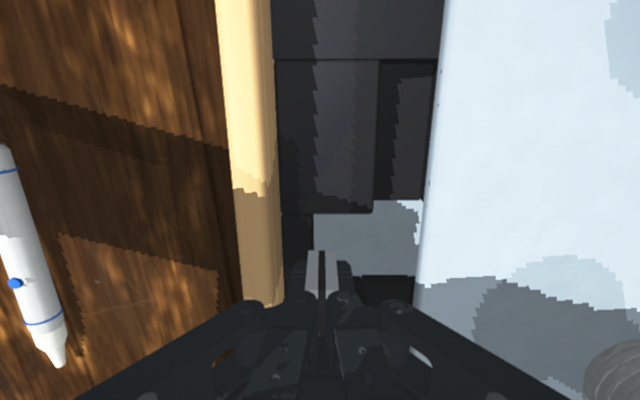

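>>> {"api": "carry_out", "payload": {
  "increments": [-0.006, 0.0004, 0, 0, 0, 0, 0, -0.015, 0.001, 0, 0, 0, 0, 0, -0.025, 0.0017, 0, 0, 0, 0, 0, -0.035, 0.0024, 0, 0, 0, 0, 0, -0.045, 0.003, 0, 0, 0, 0, 0, -0.055, 0.0038, 0, 0, 0, 0, 0, -0.065, 0.0045, 0, 0, 0, 0, 0, -0.073, 0.005, 0, 0, 0, 0, 0, -0.079, 0.0055, 0, 0, 0, 0, 0, -0.081, 0.0055, 0, 0, 0, 0, 0]
}}

```text
time_s: 14.85
tool_pos: [0.5266, -0.0318, 0.0767]
ee_rot: [0.732, 0.682, -0.001, -0.001]
ft_force: [1.5, 1.0, -1.0]
finger_gap: -0.0001
```

```bash
python3 look.py w12; python3 fr.py w12
```

```text
14.85 tcp [ 0.5266 -0.0318  0.0767] j [-2.090e-01  1.940e-01  1.916e+00 -1.000e-03  1.034e+00 -1.380e-01] f [ 1.5  1.  -1. ] gap -0.0001
toolx [ 0.071  0.997 -0.   ] toolz [-0.003 -0.    -1.   ]
w12 20 [(np.int64(238), np.int64(279), 'along unit x from shut face, mm', np.float64(-128.0), np.float64(-114.5))]
w12 60 [(np.int64(241), np.int64(281), 'along unit x from shut face, mm', np.float64(-127.9), np.float64(-114.4))]
w12 100 [(np.int64(244), np.int64(283), 'along unit x from shut face, mm', np.float64(-128.0), np.float64(-114.3))]
w12 150 [(np.int64(248), np.int64(284), 'along unit x from shut face, mm', np.float64(-127.4), np.float64(-114.7))]
```

View pics/w12.png

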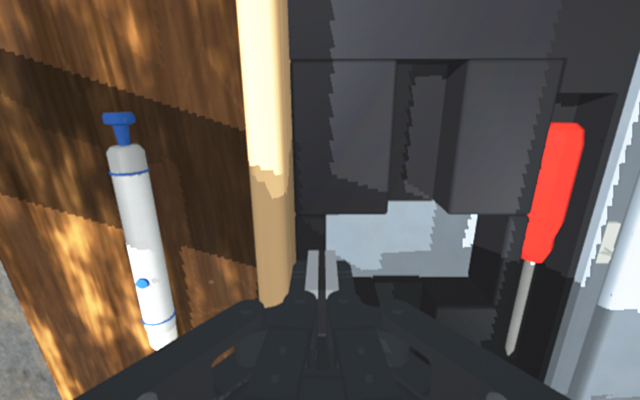

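>>> {"api": "carry_out", "payload": {
  "increments": [0.003, 0, 0.01, 0, 0, 0, 0, 0.003, 0, 0.03, 0, 0, 0, 0, 0.003, 0, 0.05, 0, 0, 0, 0, 0.003, -0.005, 0.07, 0, 0, 0, 0, 0.003, -0.015, 0.09, 0, 0, 0, 0, 0.003, -0.03, 0.11, 0, 0, 0, 0, 0.003, -0.045, 0.125, 0, 0, 0, 0, 0.003, -0.055, 0.13, 0, 0, 0, 0, 0.003, -0.06, 0.13, 0, 0, 0, 0, 0.003, -0.06, 0.13, 0, 0, 0, 0]
}}

```text
time_s: 15.9
tool_pos: [0.5302, -0.0925, 0.2061]
ee_rot: [0.732, 0.681, -0.001, -0.001]
ft_force: [-0.1, -0.0, -0.4]
finger_gap: -0.0003
```

```bash
python3 look.py w13; python3 fr.py w13; python3 - <<'E'
from h import *
P=np.load('pics/w13P.npy');ux=np.array([.9976,-.0689]);uy=np.array([.0689,.9976]);F=np.array([.627,-.039])
a=(P[:,:,:2]-F)@ux*1000;b=(P[:,:,:2]-F)@uy*1000;z=P[:,:,2]*1000
np.set_printoptions(linewidth=200)
for v in range(20,260,16):
    print(v,[(u,a[v,u].round(),b[v,u].round(),z[v,u].round()) for u in range(330,520,10)])
E
```

```text
15.9 tcp [ 0.5302 -0.0925  0.2061] j [-3.190e-01  5.400e-02  1.801e+00 -1.000e-03  1.289e+00 -2.460e-01] f [-0.1 -0.  -0.4] gap -0.0003
toolx [ 0.072  0.997 -0.   ] toolz [-0.003 -0.    -1.   ]
w13 20 [(np.int64(270), np.int64(290), 'along unit x from shut face, mm', np.float64(-128.8), np.float64(-114.7)), (np.int64(488), np.int64(639), 'along unit x from shut face, mm', np.float64(21.8), np.float64(122.0))]
w13 60 [(np.int64(272), np.int64(291), 'along unit x from shut face, mm', np.float64(-128.7), np.float64(-114.9)), (np.int64(482), np.int64(639), 'along unit x from shut face, mm', np.float64(22.8), np.float64(130.9))]
w13 100 [(np.int64(274), np.int64(292), 'along unit x from shut face, mm', np.float64(-128.6), np.float64(-115.0)), (np.int64(476), np.int64(639), 'along unit x from shut face, mm', np.float64(22.7), np.float64(139.9))]
w13 150 [(np.int64(277), np.int64(294), 'along unit x from shut face, mm', np.float64(-127.9), np.float64(-114.7)), (np.int64(469), np.int64(639), 'along unit x from shut face, mm', np.float64(22.5), np.float64(151.7))]
20 [(330, np.float64(-86.0),
[... 16988 characters left out ...]
t64(48.0)), (410, np.float64(-7.0), np.float64(-112.0), np.float64(49.0)), (420, np.float64(2.0), np.float64(-111.0), np.float64(50.0)), (430, np.float64(12.0), np.float64(-112.0), np.float64(48.0)), (440, np.float64(22.0), np.float64(-112.0), np.float64(50.0)), (450, np.float64(31.0), np.float64(-112.0), np.float64(49.0)), (460, np.float64(25.0), np.float64(-96.0), np.float64(83.0)), (470, np.float64(32.0), np.float64(-94.0), np.float64(86.0)), (480, np.float64(37.0), np.float64(-91.0), np.float64(92.0)), (490, np.float64(38.0), np.float64(-85.0), np.float64(104.0)), (500, np.float64(45.0), np.float64(-85.0), np.float64(105.0)), (510, np.float64(53.0), np.float64(-85.0), np.float64(104.0))]
```

View pics/w13.png

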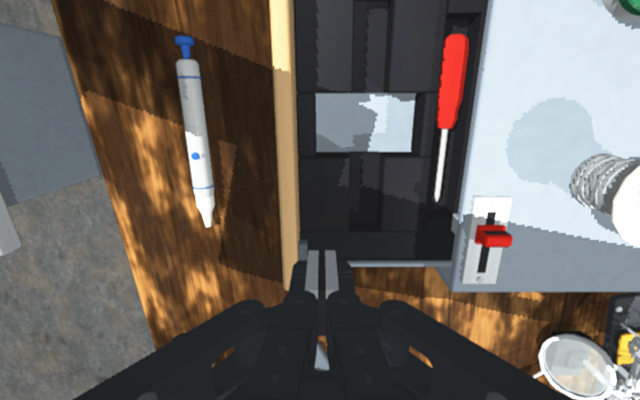

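The slot is confirmed at 52 mm ahead of the shut-face line, which puts its centre at about (0.575, -0.035). The bay's grey floor is at (365,122) and the pump still lies at (195,130).

>>> {"api": "carry_out", "payload": {
  "increments": [-0.02, 0.008, 0, 0, 0, 0, 0.3, -0.045, 0.018, 0, 0, 0, 0, 0.5, -0.07, 0.03, 0, 0, 0, 0, 0.5, -0.095, 0.04, -0.005, 0, 0, 0, 0.5, -0.115, 0.05, -0.02, 0, 0, 0, 0.5, -0.121, 0.0513, -0.045, 0, 0, 0, 0.5, -0.121, 0.0513, -0.075, 0, 0, 0, 0.5, -0.121, 0.0513, -0.105, 0, 0, 0, 0.5, -0.121, 0.0513, -0.125, 0, 0, 0, 0.5, -0.121, 0.0513, -0.135, 0, 0, 0, 0.5]
}}

```text
time_s: 16.95
tool_pos: [0.4074, -0.0396, 0.0693]
ee_rot: [0.732, 0.682, -0.002, -0.003]
ft_force: [-1.1, -1.4, -0.3]
finger_gap: 0.0427
```

```bash
python3 look.py w14; cat > pm.py <<'E'
import sys
from h import *
s=np.load(f'pics/{sys.argv[1]}.npz');P=pts(s,s['mount']);h=cv2.cvtColor(s['image'],cv2.COLOR_RGB2HSV)
W=np.load(f'pics/{sys.argv[1]}P.npy')
m=(W[:,:,2]>.008)&(W[:,:,2]<.05)&(abs(P[:,:,1])<.025);m[:,:280]=0;m[:,362:]=0
rows=[]
for v in range(0,345,6):
    g=P[v][m[v]]
    if len(g)>3: rows.append((v,g[:,0].mean(),g[:,1].min(),g[:,1].max()))
for r in rows[::4]: print(r[0],np.round(np.array(r[1:])*1000,1))
a=np.array([r for r in rows if r[3]-r[2]>.016]);print('slope',np.polyfit(a[:,1],(a[:,2]+a[:,3])/2,1),'xmax mm',P[:,:,0][m].max()*1000)
E
python3 pm.py w14
```

```text
16.95 tcp [ 0.4074 -0.0396  0.0693] j [-2.890e-01 -6.900e-02  2.212e+00 -1.000e-03  1.005e+00 -2.180e-01] f [-1.1 -1.4 -0.3] gap 0.0427
toolx [0.07  0.998 0.001] toolz [-0.006  0.001 -1.   ]
84 [89.6 -5.5  8.8]
108 [77.6 -1.3  4.7]
132 [65.4 -7.4 11.5]
156 [52.5 -7.5 11. ]
180 [39.  -7.1 11.4]
204 [24.7 -7.3 11.7]
228 [ 9.6 -7.6 11.4]
252 [-6.1 -7.  11.7]
276 [-22.8  -7.2  12.2]
300 [-40.3  -6.7  11.7]
324 [-59.6  -5.6  11.5]
slope [-0.00665537  0.00229395] xmax mm 90.72141123958517
```

View pics/w14.png

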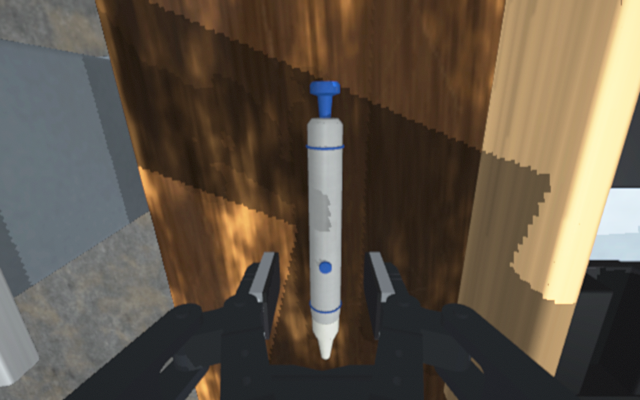

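>>> {"api": "carry_out", "payload": {
  "increments": [0.0005, -0.001, -0.01, 0, 0, 0, 0.5, 0.0005, -0.001, -0.02, 0, 0, 0, 0.5, 0.0005, -0.001, -0.03, 0, 0, 0, 0.5, 0.0005, -0.001, -0.04, 0, 0, 0, 0.5, 0.0005, -0.001, -0.046, 0, 0, 0, 0.5, 0.0005, -0.001, -0.046, 0, 0, 0, 0.4, 0.0005, -0.001, -0.046, 0, 0, 0, 0.15, 0.0005, -0.001, -0.046, 0, 0, 0, 0.1, 0.0005, -0.001, -0.046, 0, 0, 0, 0.1, 0.0005, -0.001, -0.046, 0, 0, 0, 0.1]
}}

```text
time_s: 18.0
tool_pos: [0.4103, -0.0418, 0.0263]
ee_rot: [0.732, 0.682, -0.001, -0.0]
ft_force: [0.6, 0.1, -0.6]
finger_gap: 0.0184
```

```bash
python3 look.py w15;python3 pm.py w15
```

```text
18.0 tcp [ 0.4103 -0.0418  0.0263] j [-2.920e-01  2.800e-02  2.221e+00 -1.000e-03  8.940e-01 -2.200e-01] f [ 0.6  0.1 -0.6] gap 0.0184
toolx [ 0.071  0.997 -0.001] toolz [-0.001 -0.001 -1.   ]
72 [92.2 -6.8  6.6]
96 [83.4 -3.8  3.6]
120 [73.8 -7.3  7.1]
144 [64.9 -9.4  9.2]
168 [55.  -9.7  9.5]
192 [44.6 -9.4  9.3]
216 [33.6 -9.2  9.5]
240 [22.  -9.5  9.9]
264 [ 10.4 -19.3  18.8]
288 [  4.1 -17.   15.6]
312 [-10.1 -10.8  11.1]
336 [-28.1 -11.   11.4]
slope [-0.00409235  0.00010327] xmax mm 92.84483584333509
```

>>> {"api": "carry_out", "payload": {
  "increments": [0, 0, 0.015, 0, 0, 0, 0.1, 0, 0, 0.04, 0, 0, 0, 0.1, 0.005, 0, 0.07, 0, 0, 0, 0.1, 0.02, 0.001, 0.1, 0, 0, 0, 0.1, 0.045, 0.002, 0.11, 0, 0, 0, 0.1, 0.075, 0.003, 0.11, 0, 0, 0, 0.1, 0.105, 0.004, 0.11, 0, 0, 0, 0.1, 0.135, 0.005, 0.11, 0, 0, 0, 0.1, 0.158, 0.0055, 0.105, 0, 0, 0, 0.1, 0.165, 0.0055, 0.1, 0, 0, 0, 0.1]
}}

```text
time_s: 19.05
tool_pos: [0.5772, -0.0363, 0.1261]
ee_rot: [0.732, 0.682, -0.0, 0.0]
ft_force: [0.2, -0.7, -1.5]
finger_gap: 0.0185
```

```bash
python3 look.py w16; python3 fr.py w16 20 60
```

```text
19.05 tcp [ 0.5772 -0.0363  0.1261] j [-1.990e-01  2.340e-01  1.761e+00 -1.000e-03  1.146e+00 -1.280e-01] f [ 0.2 -0.7 -1.5] gap 0.0185
toolx [ 0.071  0.997 -0.001] toolz [-0.    -0.001 -1.   ]
w16 20 [(np.int64(154), np.int64(184), 'along unit x from shut face, mm', np.float64(-127.9), np.float64(-114.6)), (np.int64(475), np.int64(639), 'along unit x from shut face, mm', np.float64(23.1), np.float64(95.7))]
w16 60 [(np.int64(160), np.int64(191), 'along unit x from shut face, mm', np.float64(-127.5), np.float64(-114.2)), (np.int64(470), np.int64(621), 'along unit x from shut face, mm', np.float64(23.1), np.float64(90.6))]
```

View pics/w16.png

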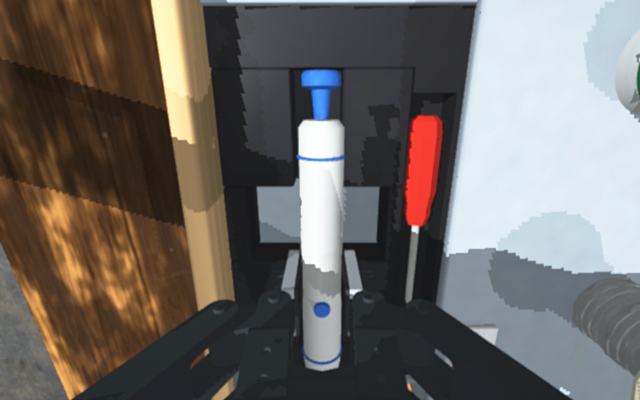

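```bash
python3 - <<'E'
from h import *
s=np.load('pics/w16.npz');P=pts(s,s['mount']);W=np.load('pics/w16P.npy')
for v in (74,90,105,130,150,170):
    k=np.abs(W[v,:,2]-.05)<.005; L=[u for u in range(230,321) if k[u]];Rr=[u for u in range(322,400) if k[u]]
    print(v,'edges tool y mm',(1000*P[v,max(L),1]).round(1),(1000*P[v,min(Rr),1]).round(1))
u=300
for u in (297,340): print([(v,(1000*P[v,u,0]).round(),(1000*W[v,u,2]).round()) for v in range(60,84,2)])
for u in (275,285,360): print([(v,(1000*P[v,u,0]).round(),(1000*W[v,u,2]).round()) for v in list(range(178,194,2))+list(range(236,252,2))])
m=np.abs(W[:,:,2]-.017)<.004;m[:180]=0;m[250:]=0;print('bay y',P[205][m[205]][:,1].min(),P[205][m[205]][:,1].max())
E
```

```text
74 edges tool y mm -18.0 12.1
90 edges tool y mm -18.0 12.3
105 edges tool y mm -17.9 12.4
130 edges tool y mm -18.0 14.5
150 edges tool y mm -17.8 14.2
170 edges tool y mm -17.8 14.5
[(60, np.float64(103.0), np.float64(49.0)), (62, np.float64(102.0), np.float64(51.0)), (64, np.float64(101.0), np.float64(50.0)), (66, np.float64(100.0), np.float64(52.0)), (68, np.float64(100.0), np.float64(45.0)), (70, np.float64(100.0), np.float64(29.0)), (72, np.float64(99.0), np.float64(25.0)), (74, np.float64(98.0), np.float64(25.0)), (76, np.float64(96.0), np.float64(27.0)), (78, np.float64(95.0), np.float64(25.0)), (80, np.float64(94.0), np.float64(26.0)), (82, np.float64(93.0), np.float64(26.0))]
[(60, np.float64(103.0), np.float64(49.0)), (62, np.float64(102.0), np.float64(49.0)), (64, np.float64(101.0), np.float64(49.0)), (66, np.float64(100.0), np.float64(51.0)), (68, np.float64(100.0), np.float64(44.0)), (70, np.float64(100.0), np.float64(29.0)), (72, np.float64(99.0), np.float64(17.0)), (74, np.float64(98.0), np.float64(26.0)), (76, np.float64(91.0), np.float64(113.0)), (78, np.float64(90.
[... 1547 characters left out ...]
 (180, np.float64(32.0), np.float64(48.0)), (182, np.float64(32.0), np.float64(51.0)), (184, np.float64(30.0), np.float64(49.0)), (186, np.float64(28.0), np.float64(49.0)), (188, np.float64(18.0), np.float64(16.0)), (190, np.float64(17.0), np.float64(17.0)), (192, np.float64(15.0), np.float64(17.0)), (236, np.float64(-22.0), np.float64(15.0)), (238, np.float64(-24.0), np.float64(16.0)), (240, np.float64(-25.0), np.float64(16.0)), (242, np.float64(-27.0), np.float64(17.0)), (244, np.float64(-26.0), np.float64(22.0)), (246, np.float64(-26.0), np.float64(26.0)), (248, np.float64(-26.0), np.float64(29.0)), (250, np.float64(-26.0), np.float64(33.0))]
bay y -0.04896545172008366 0.04334533616832365
```

>>> {"api": "carry_out", "payload": {
  "increments": [-0.001, 0, -0.005, 0, 0, 0, 0.1, -0.001, 0, -0.01, 0, 0, 0, 0.1, -0.001, 0, -0.015, 0, 0, 0, 0.1, -0.001, 0, -0.02, 0, 0, 0, 0.1, -0.001, 0, -0.025, 0, 0, 0, 0.1, -0.001, 0, -0.03, 0, 0, 0, 0.1, -0.001, 0, -0.035, 0, 0, 0, 0.1, -0.001, 0, -0.038, 0, 0, 0, 0.1, -0.001, 0, -0.038, 0, 0, 0, 0.1, -0.001, 0, -0.038, 0, 0, 0, 0.1]
}}

```text
time_s: 20.1
tool_pos: [0.5742, -0.0362, 0.0881]
ee_rot: [0.732, 0.682, -0.001, -0.0]
ft_force: [-0.3, -0.2, -0.5]
finger_gap: 0.0188
```

```bash
python3 look.py w17; python3 - <<'E'
from h import *
s=np.load('pics/w17.npz');P=pts(s,s['mount']);W=np.load('pics/w17P.npy')
for v in (64,70,80,90,100,110):
    k=np.abs(W[v,:,2]-.05)<.005; L=[u for u in range(200,321) if k[u]];Rr=[u for u in range(322,430) if k[u]]
    print(v,'edges tool y mm',(1000*P[v,max(L),1]).round(1),(1000*P[v,min(Rr),1]).round(1))
for u in (292,346): print([(v,(1000*P[v,u,0]).round(),(1000*W[v,u,2]).round()) for v in range(40,70,2)])
E
```

```text
20.1 tcp [ 0.5742 -0.0362  0.0881] j [-2.000e-01  2.800e-01  1.787e+00 -1.000e-03  1.076e+00 -1.280e-01] f [-0.3 -0.2 -0.5] gap 0.0188
toolx [ 0.071  0.997 -0.001] toolz [-0.002 -0.001 -1.   ]
64 edges tool y mm -15.1 15.3
70 edges tool y mm -15.0 15.0
80 edges tool y mm -15.0 15.1
90 edges tool y mm -15.1 15.2
100 edges tool y mm -14.9 15.0
110 edges tool y mm -14.9 15.0
[(40, np.float64(108.0), np.float64(49.0)), (42, np.float64(107.0), np.float64(48.0)), (44, np.float64(106.0), np.float64(50.0)), (46, np.float64(105.0), np.float64(51.0)), (48, np.float64(104.0), np.float64(51.0)), (50, np.float64(104.0), np.float64(49.0)), (52, np.float64(103.0), np.float64(49.0)), (54, np.float64(102.0), np.float64(50.0)), (56, np.float64(101.0), np.float64(50.0)), (58, np.float64(100.0), np.float64(49.0)), (60, np.float64(100.0), np.float64(45.0)), (62, np.float64(100.0), np.float64(37.0)), (64, np.float64(100.0), np.float64(27.0)), (66, np.float64(99.0), np.float64(31.0)), (68, np.float64(97.0), np.float64(35.0))]
[(40, np.float64(108.0), np.float64(49.0)), (42, np.float64(107.0), np.float64(50.0)), (44, np.float64(106.0), np.float64(48.0)), (46, np.float64(105.0), np.float64(50.0)), (48, np.float64(105.0), np.float64(48.0)), (50, np.float64(103.0), np.float64(51.0)), (52, np.float64(103.0), np.float64(50.0)), (54, np.float64(102.0), np.float64(50.0)), (56, np.float64(101.0), np.float64(50.0)), (58, np.float64(100.0), np.float64(49.0)), (60, np.float64(100.0), np.float64(45.0)), (62, np.float64(100.0), np.float64(37.0)), (64, np.float64(100.0), np.float64(27.0)), (66, np.float64(99.0), np.float64(26.0)), (68, np.float64(98.0), np.float64(25.0))]
```

View pics/w17.png

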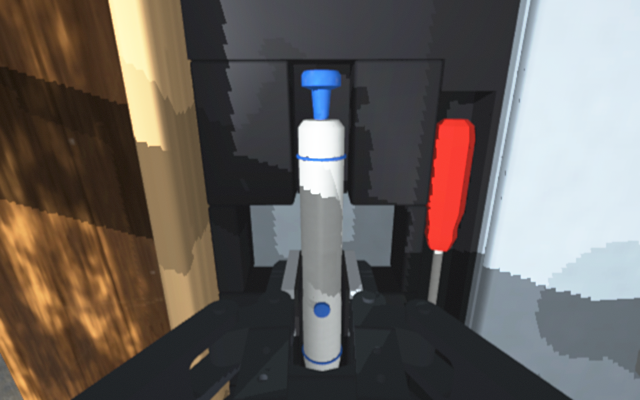

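The pump is centred in the slot (slot edges at ±15 mm in the tool frame, end wall at x 100 mm). I'll lower it.

>>> {"api": "carry_out", "payload": {
  "increments": [0, 0, -0.005, 0, 0, 0, 0.1, 0, 0, -0.01, 0, 0, 0, 0.1, 0, 0, -0.015, 0, 0, 0, 0.1, 0, 0, -0.02, 0, 0, 0, 0.1, 0, 0, -0.025, 0, 0, 0, 0.1, 0, 0, -0.029, 0, 0, 0, 0.1, 0, 0, -0.032, 0, 0, 0, 0.1, 0, 0, -0.034, 0, 0, 0, 0.1, 0, 0, -0.0345, 0, 0, 0, 0.1, 0, 0, -0.0345, 0, 0, 0, 0.1]
}}

```text
time_s: 21.15
tool_pos: [0.5743, -0.0362, 0.0536]
ee_rot: [0.732, 0.682, -0.001, -0.0]
ft_force: [-0.6, 0.6, -0.3]
finger_gap: 0.0187
```

```bash
python3 look.py w18
```

```text
21.15 tcp [ 0.5743 -0.0362  0.0536] j [-2.000e-01  3.310e-01  1.798e+00 -1.000e-03  1.013e+00 -1.280e-01] f [-0.6  0.6 -0.3] gap 0.0187
toolx [ 0.071  0.997 -0.001] toolz [-0.001 -0.001 -1.   ]
```

View pics/w18.png

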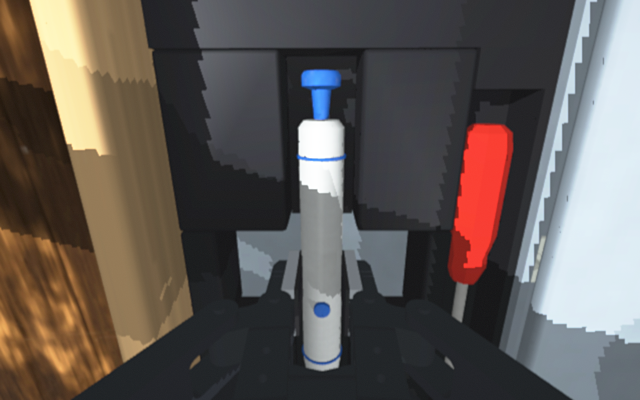

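>>> {"api": "carry_out", "payload": {
  "increments": [0, 0, -0.0008, 0, 0, 0, 0.1, 0, 0, -0.0014, 0, 0, 0, 0.1, 0, 0, -0.0014, 0, 0, 0, 0.1, 0, 0, -0.0014, 0, 0, 0, 0.25, 0, 0, -0.0014, 0, 0, 0, 0.3, 0, 0, -0.0014, 0, 0, 0, 0.4, 0, 0, -0.0014, 0, 0, 0, 0.45, 0, 0, -0.0014, 0, 0, 0, 0.45, 0, 0, 0.005, 0, 0, 0, 0.45, 0, 0, 0.015, 0, 0, 0, 0.45]
}}

```text
time_s: 22.2
tool_pos: [0.5736, -0.0361, 0.0685]
ee_rot: [0.732, 0.682, -0.001, -0.001]
ft_force: [0.5, -1.1, 0.5]
finger_gap: 0.0386
```

>>> {"api": "carry_out", "payload": {
  "increments": [0, 0, 0.01, 0, 0, 0, 0.45, 0, 0, 0.025, 0, 0, 0, 0.45, 0, 0, 0.04, 0, 0, 0, 0.45, 0, 0, 0.055, 0, 0, 0, 0.45, 0, 0, 0.07, 0, 0, 0, 0.45, 0, -0.005, 0.085, 0, 0, 0, 0.45, 0, -0.01, 0.1, 0, 0, 0, 0.2, 0, -0.015, 0.1, 0, 0, 0, 0, 0, -0.02, 0.1, 0, 0, 0, 0, 0, -0.02, 0.1, 0, 0, 0, 0]
}}

```text
time_s: 23.2
tool_pos: [0.5736, -0.057, 0.1676]
ee_rot: [0.732, 0.681, -0.001, -0.001]
ft_force: [-0.2, 0.1, 1.2]
finger_gap: -0.0002
```

```bash
python3 look.py w19; python3 fr.py w19 20 60; python3 - <<'E'
from h import *
W=np.load('pics/w19P.npy');im=np.load('pics/w19.npz')['image']
ux=np.array([.9976,-.0689]);uy=np.array([.0689,.9976]);F=np.array([.627,-.039])
a=(W[:,:,:2]-F)@ux*1000;b=(W[:,:,:2]-F)@uy*1000;z=W[:,:,2]*1000
mn=im.astype(int).min(2);h=cv2.cvtColor(im,cv2.COLOR_RGB2HSV)
pump=(a>-68)&(a<-36)&(z>30)&(z<60)&((mn>110)|((h[:,:,0]>100)&(h[:,:,0]<125)&(h[:,:,1]>120)&(h[:,:,2]>80)))
pump[:, :240]=0
print(pump.sum(),'a',np.percentile(a[pump],[1,50,99]),'b',np.percentile(b[pump],[.3,99.7]),'z',np.percentile(z[pump],[5,50,95]))
E
```

```text
23.2 tcp [ 0.5736 -0.057   0.1676] j [-2.350e-01  1.830e-01  1.736e+00 -1.000e-03  1.225e+00 -1.630e-01] f [-0.2  0.1  1.2] gap -0.0002
toolx [ 0.072  0.997 -0.001] toolz [-0.003 -0.    -1.   ]
w19 20 [(np.int64(192), np.int64(215), 'along unit x from shut face, mm', np.float64(-127.4), np.float64(-114.4)), (np.int64(449), np.int64(576), 'along unit x from shut face, mm', np.float64(22.7), np.float64(91.4))]
w19 60 [(np.int64(196), np.int64(219), 'along unit x from shut face, mm', np.float64(-128.2), np.float64(-114.6)), (np.int64(444), np.int64(574), 'along unit x from shut face, mm', np.float64(22.7), np.float64(95.2))]
4343 a [-62.23201362 -52.65176061 -43.26341228] b [-63.38761763  91.35863318] z [38.82879761 44.05013648 46.40393728]
```

View pics/w19.png

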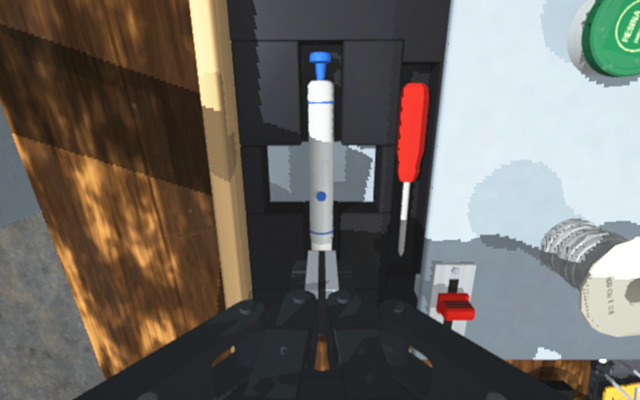

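>>> {"api": "carry_out", "payload": {
  "increments": [-0.015, 0.004, 0, 0, 0, 0, 0, -0.04, 0.012, 0, 0, 0, 0, 0, -0.07, 0.02, 0, 0, 0, 0, 0, -0.09, 0.026, 0, 0, 0, 0, 0, -0.098, 0.028, -0.01, 0, 0, 0, 0, -0.1, 0.028, -0.03, 0, 0, 0, 0, -0.1, 0.028, -0.055, 0, 0, 0, 0, -0.1, 0.028, -0.08, 0, 0, 0, 0, -0.1, 0.028, -0.093, 0, 0, 0, 0, -0.1, 0.028, -0.096, 0, 0, 0, 0]
}}

```text
time_s: 24.25
tool_pos: [0.4727, -0.0279, 0.0702]
ee_rot: [0.732, 0.682, -0.002, -0.002]
ft_force: [-0.6, -1.3, -0.3]
finger_gap: 0.0002
```

```bash
python3 look.py w20; python3 fr.py w20 20 60 100
```

```text
24.25 tcp [ 0.4727 -0.0279  0.0702] j [-2.250e-01  8.600e-02  2.053e+00 -1.000e-03  1.008e+00 -1.530e-01] f [-0.6 -1.3 -0.3] gap 0.0002
toolx [ 0.071  0.997 -0.   ] toolz [-0.006  0.    -1.   ]
w20 20 [(np.int64(403), np.int64(447), 'along unit x from shut face, mm', np.float64(-128.4), np.float64(-115.7))]
w20 60 [(np.int64(401), np.int64(443), 'along unit x from shut face, mm', np.float64(-128.4), np.float64(-115.0))]
w20 100 [(np.int64(397), np.int64(438), 'along unit x from shut face, mm', np.float64(-128.4), np.float64(-115.7))]
```

>>> {"api": "carry_out", "payload": {
  "increments": [0.005, -0.0003, 0.001, 0, 0, 0, 0, 0.011, -0.0008, 0.001, 0, 0, 0, 0, 0.018, -0.0012, 0.001, 0, 0, 0, 0, 0.026, -0.0018, 0.001, 0, 0, 0, 0, 0.036, -0.0025, 0.001, 0, 0, 0, 0, 0.046, -0.0032, 0.001, 0, 0, 0, 0, 0.056, -0.0039, 0.001, 0, 0, 0, 0, 0.066, -0.0045, 0.001, 0, 0, 0, 0, 0.076, -0.0052, 0.001, 0, 0, 0, 0, 0.084, -0.0058, 0.001, 0, 0, 0, 0]
}}

```text
time_s: 25.3
tool_pos: [0.5591, -0.0341, 0.0735]
ee_rot: [0.732, 0.682, -0.001, -0.0]
ft_force: [-1.6, 0.5, 1.1]
finger_gap: -0.0
```

```bash
python3 look.py w21; python3 fr.py w21 20 60 100
```

```text
25.3 tcp [ 0.5591 -0.0341  0.0735] j [-2.010e-01  2.690e-01  1.833e+00 -1.000e-03  1.041e+00 -1.300e-01] f [-1.6  0.5  1.1] gap -0.0
toolx [ 0.071  0.997 -0.001] toolz [-0.001 -0.001 -1.   ]
w21 20 [(np.int64(363), np.int64(406), 'along unit x from shut face, mm', np.float64(-54.2), np.float64(-40.6)), (np.int64(600), np.int64(639), 'along unit x from shut face, mm', np.float64(22.6), np.float64(30.4))]
w21 60 [(np.int64(362), np.int64(403), 'along unit x from shut face, mm', np.float64(-54.2), np.float64(-40.8)), (np.int64(590), np.int64(639), 'along unit x from shut face, mm', np.float64(23.0), np.float64(34.8))]
w21 100 [(np.int64(360), np.int64(400), 'along unit x from shut face, mm', np.float64(-54.2), np.float64(-41.0)), (np.int64(579), np.int64(639), 'along unit x from shut face, mm', np.float64(23.1), np.float64(37.9))]
```

View pics/w21.png

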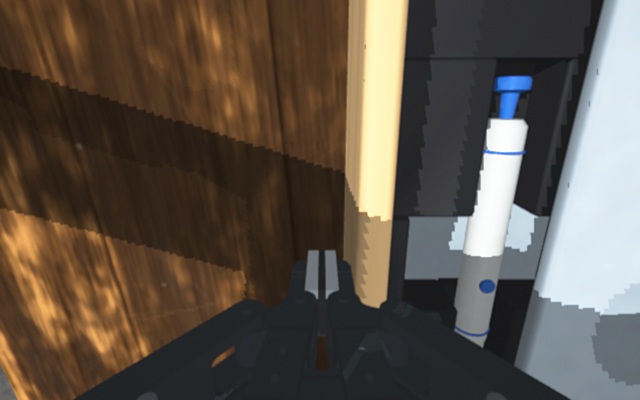

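>>> {"api": "carry_out", "payload": {
  "increments": [0.006, -0.0004, 0, 0, 0, 0, 0, 0.014, -0.001, 0, 0, 0, 0, 0, 0.022, -0.0015, 0, 0, 0, 0, 0, 0.03, -0.002, 0, 0, 0, 0, 0, 0.038, -0.0026, 0, 0, 0, 0, 0, 0.045, -0.0031, 0, 0, 0, 0, 0, 0.05, -0.0035, 0, 0, 0, 0, 0, 0.054, -0.0038, 0, 0, 0, 0, 0, 0.057, -0.004, 0, 0, 0, 0, 0, 0.0595, -0.0041, 0, 0, 0, 0, 0]
}}

```text
time_s: 26.35
tool_pos: [0.6174, -0.038, 0.0733]
ee_rot: [0.732, 0.682, -0.001, -0.001]
ft_force: [-4.7, 0.5, 1.3]
finger_gap: 0.0004
```

```bash
python3 look.py w22; python3 fr.py w22 20 60 100
```

```text
26.35 tcp [ 0.6174 -0.038   0.0733] j [-1.880e-01  3.930e-01  1.673e+00 -1.000e-03  1.079e+00 -1.170e-01] f [-4.7  0.5  1.3] gap 0.0004
toolx [ 0.071  0.997 -0.001] toolz [-0.004 -0.    -1.   ]
w22 20 [(np.int64(363), np.int64(406), 'along unit x from shut face, mm', np.float64(4.1), np.float64(17.5)), (np.int64(421), np.int64(639), 'along unit x from shut face, mm', np.float64(22.4), np.float64(89.3))]
w22 60 [(np.int64(362), np.int64(403), 'along unit x from shut face, mm', np.float64(4.2), np.float64(17.5)), (np.int64(418), np.int64(639), 'along unit x from shut face, mm', np.float64(22.4), np.float64(90.6))]
w22 100 [(np.int64(360), np.int64(400), 'along unit x from shut face, mm', np.float64(4.2), np.float64(17.4)), (np.int64(414), np.int64(639), 'along unit x from shut face, mm', np.float64(22.3), np.float64(94.8))]
```

>>> {"api": "carry_out", "payload": {
  "increments": [0.001, 0, 0, 0, 0, 0, 0, 0.002, 0, 0, 0, 0, 0, 0, 0.003, 0, 0, 0, 0, 0, 0, 0.0035, 0, 0, 0, 0, 0, 0, 0.0035, 0, 0, 0, 0, 0, 0, 0.0035, 0, 0, 0, 0, 0, 0, -0.003, 0, 0, 0, 0, 0, 0, -0.01, 0.001, 0, 0, 0, 0, 0, -0.02, 0.001, 0, 0, 0, 0, 0, -0.03, 0.002, 0, 0, 0, 0, 0]
}}

```text
time_s: 27.4
tool_pos: [0.5873, -0.0362, 0.0739]
ee_rot: [0.732, 0.682, -0.0, 0.0]
ft_force: [0.2, -0.3, -0.6]
finger_gap: 0.0004
```

```bash
python3 look.py w23; python3 fr.py w23 20 60 100
```

```text
27.4 tcp [ 0.5873 -0.0362  0.0739] j [-1.950e-01  3.270e-01  1.758e+00 -1.000e-03  1.057e+00 -1.230e-01] f [ 0.2 -0.3 -0.6] gap 0.0004
toolx [ 0.071  0.997 -0.001] toolz [-0.    -0.001 -1.   ]
w23 20 [(np.int64(442), np.int64(487), 'along unit x from shut face, mm', np.float64(0.1), np.float64(13.6)), (np.int64(512), np.int64(639), 'along unit x from shut face, mm', np.float64(23.1), np.float64(59.2))]
w23 60 [(np.int64(438), np.int64(481), 'along unit x from shut face, mm', np.float64(0.3), np.float64(13.1)), (np.int64(506), np.int64(639), 'along unit x from shut face, mm', np.float64(22.2), np.float64(63.1))]
w23 100 [(np.int64(434), np.int64(475), 'along unit x from shut face, mm', np.float64(0.4), np.float64(13.1)), (np.int64(499), np.int64(639), 'along unit x from shut face, mm', np.float64(22.9), np.float64(67.5))]
```

```bash
python3 - <<'E'
from h import *
W=np.load('pics/w4P.npy');
m=(W[:,:,2]>.125)&(W[:,:,2]<.155)&(W[:,:,0]<.9)&(W[:,:,1]>-.2)&(W[:,:,1]<.1)&(W[:,:,0]>.6);m[220:]=0
q=W[m];print('spool flange',m.sum(),np.percentile(q,[2,50,98],axis=0).round(3))
for n in('w13','w19'):
    W=np.load(f'pics/{n}P.npy');im=np.load(f'pics/{n}.npz')['image'];h=cv2.cvtColor(im,cv2.COLOR_RGB2HSV)
    r=((h[:,:,0]<8)|(h[:,:,0]>172))&(h[:,:,1]>150)&(W[:,:,2]>.09)&(W[:,:,2]<.11)
    q=W[r];print(n,r.sum(),np.percentile(q,[3,50,97],axis=0).round(4),np.nonzero(r)[1].mean(),np.nonzero(r)[0].mean())
E
```

```text
spool flange 4092 [[ 0.718 -0.116  0.13 ]
 [ 0.747 -0.087  0.139]
 [ 0.775 -0.059  0.141]]
w13 562 [[ 0.6547 -0.1292  0.0907]
 [ 0.6626 -0.1224  0.1022]
 [ 0.6745 -0.1177  0.1049]] 492.6476868327402 236.60498220640568
w19 761 [[ 0.6549 -0.1284  0.0908]
 [ 0.6639 -0.1214  0.1003]
 [ 0.6747 -0.1176  0.1048]] 454.946123521682 307.31406044678056
```

Latched: the face reads within 0.4 mm of the shut line with the arm clear. Next I'll turn the gripper by 90° so that the knuckles stay away from the spool, and go beside the lock grip.

>>> {"api": "carry_out", "payload": {
  "increments": [-0.005, 0, 0.01, 0, 0, -0.148, 0, -0.005, 0, 0.035, 0, 0, -0.296, 0, 0, -0.005, 0.06, 0, 0, -0.444, 0, 0.01, -0.012, 0.085, 0, 0, -0.592, 0, 0.025, -0.02, 0.1, 0, 0, -0.74, 0, 0.04, -0.03, 0.1, 0, 0, -0.888, 0, 0.055, -0.04, 0.1, 0, 0, -1.036, 0, 0.07, -0.05, 0.095, 0, 0, -1.184, 0, 0.077, -0.054, 0.09, 0, 0, -1.332, 0, 0.077, -0.054, 0.088, 0, 0, -1.48, 0]
}}

```text
time_s: 28.45
tool_pos: [0.6651, -0.0909, 0.1611]
ee_rot: [1.0, 0.006, -0.0, -0.001]
ft_force: [-0.1, 0.4, 0.4]
finger_gap: -0.0001
```

```bash
python3 look.py w24; python3 - <<'E'
from h import *
W=np.load('pics/w24P.npy');s=np.load('pics/w24.npz');im=s['image'];h=cv2.cvtColor(im,cv2.COLOR_RGB2HSV);P=pts(s,s['mount'])
r=((h[:,:,0]<8)|(h[:,:,0]>172))&(h[:,:,1]>150)&(W[:,:,2]>.085)&(W[:,:,2]<.11)
t=r&(W[:,:,2]>.101)
for k in (r,t): print(k.sum(),np.percentile(W[k],[3,50,97],axis=0).round(4).tolist(),'tool',np.percentile(P[k],[3,50,97],axis=0).round(4).tolist())
E
```

```text
28.45 tcp [ 0.6651 -0.0909  0.1611] j [-2.540e-01  4.020e-01  1.478e+00  1.000e-03  1.262e+00  1.304e+00] f [-0.1  0.4  0.4] gap -0.0001
toolx [ 1.     0.013 -0.   ] toolz [-0.     0.001 -1.   ]
794 [[0.6572, -0.1312, 0.0905], [0.6692, -0.1241, 0.1031], [0.6767, -0.1179, 0.105]] tool [[-0.0083, 0.0271, 0.056], [0.0037, 0.0333, 0.0579], [0.0112, 0.0404, 0.0705]]
499 [[0.6571, -0.13, 0.1015], [0.6675, -0.1253, 0.104], [0.6762, -0.1208, 0.1052]] tool [[-0.0085, 0.0299, 0.0558], [0.0019, 0.0344, 0.0571], [0.0106, 0.0392, 0.0595]]
```

View pics/w24.png

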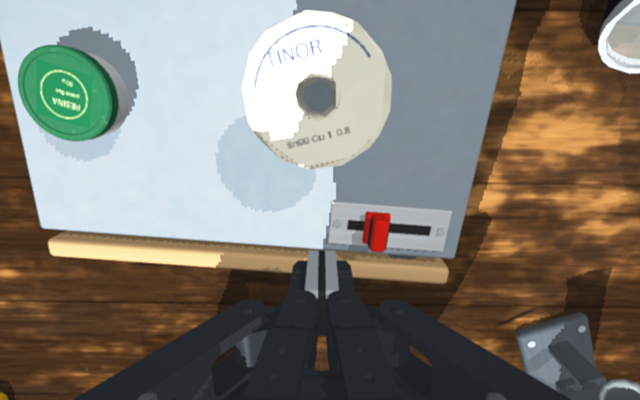

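>>> {"api": "carry_out", "payload": {
  "increments": [0, 0, -0.015, 0, 0, -0.03, 0, 0, 0, -0.03, 0, 0, -0.06, 0, 0, 0, -0.042, 0, 0, -0.08, 0, 0, 0, -0.047, 0, 0, -0.08, 0, 0, 0, -0.048, 0, 0, -0.08, 0, 0, -0.003, -0.048, 0, 0, -0.08, 0, 0, -0.008, -0.048, 0, 0, -0.08, 0, -0.001, -0.013, -0.048, 0, 0, -0.08, 0, -0.001, -0.018, -0.048, 0, 0, -0.08, 0, -0.002, -0.023, -0.048, 0, 0, -0.08, 0]
}}

```text
time_s: 29.5
tool_pos: [0.6632, -0.1135, 0.1142]
ee_rot: [1.0, -0.03, 0.0, -0.001]
ft_force: [1.8, 0.8, 1.0]
finger_gap: -0.0003
```

```bash
python3 look.py w25
```

```text
29.5 tcp [ 0.6632 -0.1135  0.1142] j [-0.288  0.454  1.503  0.002  1.184  1.343] f [1.8 0.8 1. ] gap -0.0003
toolx [ 0.998 -0.06   0.001] toolz [ 0.001  0.002 -1.   ]
```

View pics/w25.png

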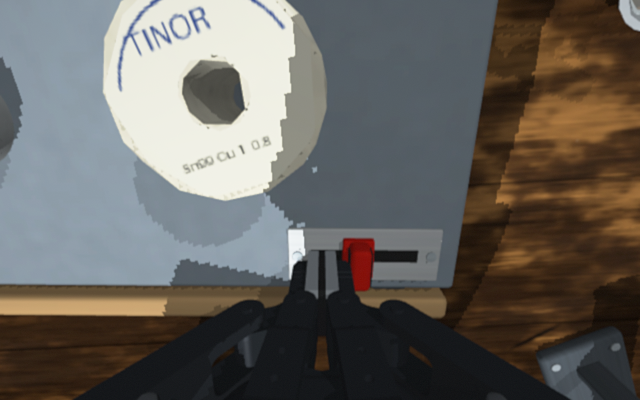

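>>> {"api": "carry_out", "payload": {
  "increments": [0, -0.003, 0, 0, 0, 0, 0, 0, -0.006, 0, 0, 0, 0, 0, -0.001, -0.009, 0, 0, 0, 0, 0, -0.001, -0.012, 0, 0, 0, 0, 0, -0.001, -0.015, 0, 0, 0, 0, 0, -0.001, -0.018, 0, 0, 0, 0, 0, -0.0015, -0.021, 0, 0, 0, 0, 0, -0.0015, -0.024, 0, 0, 0, 0, 0, -0.002, -0.027, 0, 0, 0, 0, 0, -0.002, -0.029, 0, 0, 0, 0, 0]
}}

```text
time_s: 30.55
tool_pos: [0.661, -0.1363, 0.1135]
ee_rot: [1.0, -0.03, -0.001, -0.006]
ft_force: [1.6, 25.6, 5.2]
finger_gap: 0.0001
```

```bash
python3 look.py w26; cat > lk.py <<'E'
import sys
from h import *
n=sys.argv[1]
W=np.load(f'pics/{n}P.npy');s=np.load(f'pics/{n}.npz');h=cv2.cvtColor(s['image'],cv2.COLOR_RGB2HSV)
r=((h[:,:,0]<8)|(h[:,:,0]>172))&(h[:,:,1]>150)&(W[:,:,2]>.1005)&(W[:,:,2]<.11)
print(r.sum(),np.percentile(W[r],[3,50,97],axis=0).round(4).tolist())
E
python3 lk.py w25; python3 lk.py w26
```

```text
30.55 tcp [ 0.661  -0.1363  0.1135] j [-0.325  0.462  1.494  0.011  1.19   1.301] f [ 1.6 25.6  5.2] gap 0.0001
toolx [ 0.998 -0.059 -0.001] toolz [-0.001  0.011 -1.   ]
795 [[0.6568, -0.1364, 0.1014], [0.6681, -0.1316, 0.1039], [0.6761, -0.1271, 0.1052]]
786 [[0.6553, -0.1585, 0.1012], [0.6671, -0.1536, 0.1039], [0.6746, -0.149, 0.1052]]
```

View pics/w26.png

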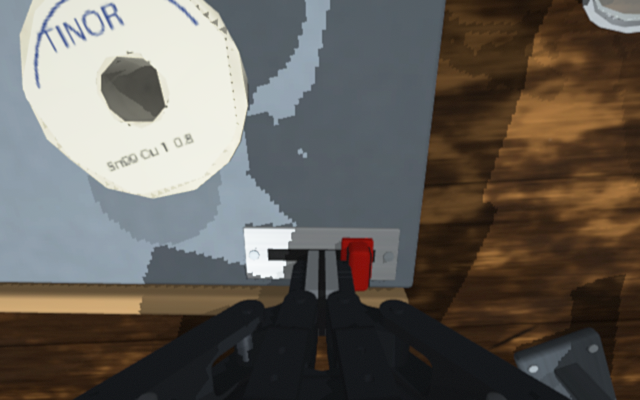

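Force has risen to 25 N and the grip has stopped at (357,262), so it's probably at the end of the track. I'll back off and check it against the track plate.

>>> {"api": "carry_out", "payload": {
  "increments": [0, 0.005, 0, 0, 0, 0, 0, 0.001, 0.012, 0, 0, 0, 0, 0, 0.001, 0.02, 0, 0, 0, 0, 0, 0.001, 0.025, 0.01, 0, 0, 0, 0, 0.001, 0.025, 0.025, 0, 0, 0, 0, 0.001, 0.025, 0.04, 0, 0, 0, 0, 0, 0.02, 0.06, 0, 0, 0, 0, -0.02, 0.01, 0.08, 0, 0, 0, 0, -0.04, 0, 0.1, 0, 0, 0, 0, -0.05, 0, 0.11, 0, 0, 0, 0]
}}

```text
time_s: 31.6
tool_pos: [0.6108, -0.1443, 0.228]
ee_rot: [1.0, -0.031, 0.002, 0.0]
ft_force: [0.6, 0.7, 0.4]
finger_gap: 0.0003
```

```bash
python3 look.py w27; python3 lk.py w24; python3 lk.py w27; python3 - <<'E'
from h import *
for n in ('w24','w27'):
    s=np.load(f'pics/{n}.npz');W=np.load(f'pics/{n}P.npy');E=np.load(f'pics/{n}_E.npz')['E'];K=s['K']
    # rectify unit's top plane (track z .0875) to unit axes, 4 px/mm, around lock
    F=np.array([.627,-.039]);ux=np.array([.9976,-.0689]);uy=np.array([.0689,.9976])
    jj,ii=np.meshgrid(np.arange(480),np.arange(240))
    A=.024+ii/4000*1.0; B=-.030-jj/4000  # behind face, along y
    X=np.stack([F[0]+A*ux[0]+B*uy[0],F[1]+A*ux[1]+B*uy[1],np.full(A.shape,.0875)],-1)
    c=(X-E[:3,3])@E[:3,:3];mx=(K[0,0]*c[...,0]/c[...,2]+K[0,2]).astype(np.float32);my=(K[1,1]*c[...,1]/c[...,2]+K[1,2]).astype(np.float32)
    o=cv2.remap(s['image'],mx,my,cv2.INTER_CUBIC);cv2.imwrite(f'pics/rect_{n}.png',o[:,:,::-1])
a=np.vstack([cv2.imread('pics/rect_w24.png'),cv2.imread('pics/rect_w27.png')]);cv2.imwrite('pics/rect.png',a)
E
```

```text
31.6 tcp [ 0.6108 -0.1443  0.228 ] j [-0.358  0.241  1.55   0.     1.346  1.275] f [0.6 0.7 0.4] gap 0.0003
toolx [ 0.998 -0.062  0.004] toolz [ 0.004 -0.001 -1.   ]
507 [[0.6571, -0.1301, 0.1013], [0.6676, -0.1253, 0.104], [0.6763, -0.1208, 0.1052]]
371 [[0.6548, -0.1577, 0.1015], [0.6644, -0.1527, 0.104], [0.674, -0.1478, 0.1055]]
```

View pics/rect.png

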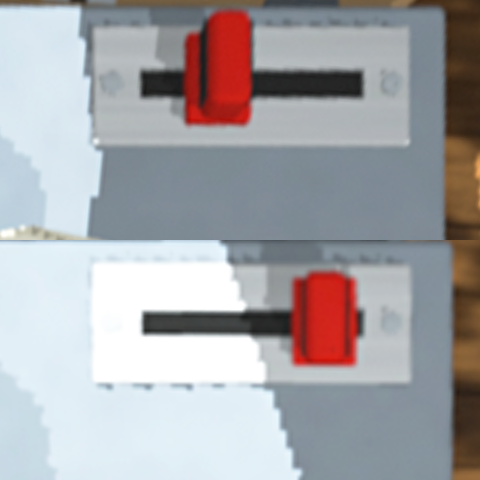

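View pics/w27.png

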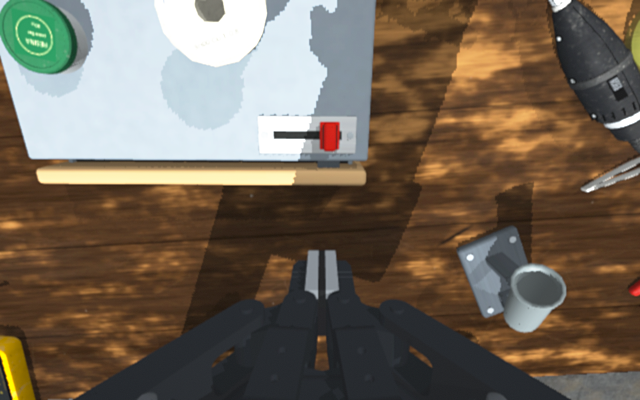

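```bash
python3 - <<'E'
from h import *
W=np.load('pics/w27P.npy');ux=np.array([.9976,-.0689]);F=np.array([.627,-.039])
a=(W[:,:,:2]-F)@ux*1000
for u in range(60,350,40):
    k=np.nonzero(np.abs(W[:220,u,2]-.081)<.006)[0]; print(u,'front face at',a[k[-1],u].round(1),end=' | ')
s=save('top','top_end');t=save('scene','scene_end')
T0=np.load('pics/top0.npz')['image']
d=np.hstack([T0[70:310,140:540],s['image'][70:310,140:540]]);cv2.imwrite('pics/cmp.png',d[:,:,::-1])
E
```

```text
60 front face at 0.5 | 100 front face at 1.1 | 140 front face at 1.2 | 180 front face at 0.4 | 220 front face at 0.5 | 260 front face at 1.0 | 300 front face at 1.5 | 340 front face at 0.1 |
```

View pics/cmp.png

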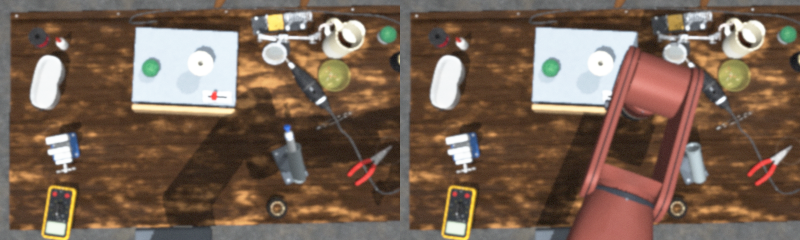

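```bash
python3 -c "
from bench import *
print(hand_in()); print(get_obs()['time_s'])"
```

```text
the job is handed in; nothing more can be done
None
the job is handed in; nothing more can be done
```

The pump is in its slot, the drawer is latched shut and the lock is home. I handed the job in at about 32 s of the 72 s; the hand-in reported no verdict.

**What I did:** I drew the pump out of the tube and laid it on the bench so I could re-grip it at its middle. I then pressed the front (it sprang out about 53 mm) and pulled the drawer to about 128 mm. The pump went down into the slot and was released there. Last, I pushed the drawer to its stop so it latched, and slid the lock across.

**Last checks:**
- **Pump:** seen released in the slot before closing, less than 1 mm off centre and at its seat height. It cannot be seen with the drawer shut, so this was not rechecked afterwards.
- **Drawer:** with the arm clear, the front face reads 0.1 to 1.5 mm from the shut line, which is about the noise of the measurement.
- **Lock:** it stopped hard at 25 N, about 18 mm past the middle of its track, which matches the end of a 36 mm travel.
- **Other things:** the meter, tape, flux tin, spool and goggles look unmoved in the images.

**One disagreement:** the lock travelled only about 28 mm. The images show it started about 9 mm in from the free end, so I take it as home.

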